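# Unload the leak-test pot and line up the modules

## Robot

A 6-joint arm with a two-finger parallel gripper is mounted at the origin on a cart in front of the work surface, level with it; the furniture and walls round the work are solid. World frame = base frame: x ahead of the robot, y to its left, z up, the work surface at z = 0. Lengths are in m, angles in rad, forces in N, time in s.
With the tool pointing down it reaches from about 0.25 to 0.8 m from the base axis. Payload 3.9 kg.
Tool frame: the origin (TCP) lies on the centre line of the jaws, within the pads' length; the fingertips stand 14 mm ahead of it and the grasp point (between the pads) lies 5 mm behind it; z points along the fingers, y is the line along which they close (so a half turn about z gives the same grasp; the last joint's range is limited). The gripper opens to 85 mm and grips with 20 to 120 N. Pads are 22 mm wide; open, the fingers measure 114 mm over their backs; the gripper's body (76 mm by 85 mm) begins 54 mm behind the grasp point. The pads swing forward as they close: fully open they stand 13 mm farther back than shut.
Start: joints at [-1.199, 0.26, -0.138, 1.173, 0, 1.571], TCP at [0.191, -0.489, 0.22] pointing down, gripper open.
Joint ranges: [-2.78, 2.78], [-0.83, 1.72], [-1.28, 1.37], [-1.9, 2.12], [-1.57, 1.48], [-3.14, 3.14]. Speed limits (rad/s): [2.57, 2.57, 3.14, 3.14, 3.14, 3.14].

## Interface

Orientations are given as a unit quaternion [x, y, z, w].
In Python, from rig import get_obs, capture, camera_params, finish_job, recognise, trace gives the robot as it stands.
- The arm moves only by the tool carry_out, never from a script. Its argument "commands" is text: rows parted by semicolons, each of 4 numbers parted by spaces: the shift along the tool's x, y, z scaled (see below), then the turn about the tool's z scaled (see below). A call has 1 to 5 rows; each row shifts and turns the commanded pose from where the row before left it, along the tool's axes as they then stand; what a row does not reach is not made up. The controller multiplies each number of a shift by 2 cm and each number of a turn by 0.08 rad. A row lasts 1/8 s, in which the tool goes at most 62.5 mm and 10.7 degrees, less where a joint would pass 70% of its speed; a pose out of reach is approached as far as the arm can. A call with a number of a shift or a turn outside -1 to 1 is refused whole. A call with a gripper value outside its range is refused whole. "jaw" is the finger opening in mm, from 0 to 85.4, set as the call begins (left out, the last holds). The fingers move at their own pace and stop on an object; the grip force is fixed at half the most. Time passes only in rows, so rows that do not move let the fingers close. It gives the time, the measured TCP pose, the force, the opening and the grip force at its end, in the units of the state.
- get_obs(): the state, without advancing time (a new reading comes with each control period).
- capture(name): name is "scene" or "top" or "wrist"; returns the picture (400x640x3 uint8, red, green, blue); there is no depth.
- camera_params(name): a dict with "fov_y" (degrees; the focal length in pixels is half the picture's height over the tangent of half this angle, whatever the lens; pixels are square), "cx", "cy" (the principal point, pixels), "cam_to_world" (4x4, takes a point from camera to world coordinates). Camera axes: x right, y down, z forward; pixel columns grow to the right and rows downward; lengths in m; the calibration is good to about 2 mm. A picture is of the moment at which its call begins: read the wrist's pose just before it. camera_params takes no time and is no camera call; for the wrist camera it gives the pose at the moment of the call.
- finish_job(): hands the job in; it is judged then, once.
Trained networks look in the newest picture that a camera, given by its name, has taken for a name from the list of things; names that differ only in an ending like _2 or _b are one class to them, and where a whole thing is asked for, a point or a joint stands for the part that bears it (a point fixed in the world has none). Each returns a list of dicts, best first, with "confidence" (0 to 1); they miss things now and then, are a little off and sometimes report something else, mostly with a low value. They report only what shows in the picture. A call takes as long as a camera call. They do not tell look-alikes from the thing itself.
- recognise(thing, camera): "uv" ([column, row] in pixels, amid what is visible of it).
- trace(thing, camera): "region" (400x640 bool, what is visible of it) and "uv" ([column, row] in pixels, amid what is visible of it).
The state is a dict: "clock": time; "q": joint angles; "joint_velocities": joint speeds; "effort": joint torques, N m; "ee_pos": TCP position; "ee_rot": TCP orientation; "wrist_force": force on the tool from outside, world axes, zero at the start; "ft_torque": the same for the moment, N m; "gripper_width": finger opening in m; "grasp_force": force on a finger pad.
Only numpy, scipy, OpenCV 4.12 (cv2) and the standard library are available. Lean on these libraries where they do the work, as an engineer would, in place of code of your own. Each camera call takes 0.05 s, during which the arm holds its last target. There are 200 camera calls.

## Task

The leak test is over and the pot is vented: turn the pot's bayonet lid anticlockwise until its lugs reach the slots, lift it off and lay it flat on the bench, handle up, clear of the pot. Take out the sensor modules and stand them on the marking board together with those already there, squarely in one straight, even row without gaps, each upright in its own outlined place with the middle place taken; then put the lid back on the empty pot and turn it clockwise until it is fully locked. Leave the marker, the tape and the bottles alone.

Things in the scene. Friction and masses are not known exactly. Their poses are not given: they have to be found in the camera images.
- test_pot: leak-test pot, bolted down: round, grey, 208 mm outer diameter (foot 220), 107.5 mm high, 164 mm inside, inner floor 10 mm up. Origin: centre of its underside, z up, angles anticlockwise from its x axis. Outside, below the rim, a gauge stands at 0 degrees (to 129 mm from the axis) and a small valve at 52 degrees (to 124 mm). Between pot and board the bench is free from x = 0.45 to 0.73 m
- pot_ledge (a point): centre of the ledge on which the lid rests, on the pot's axis 90 mm up, axes as the pot's. Round it the rim's bore is 188 mm. Four dark inward teeth, 44 degrees wide, at 45, 135, 225, 315 degrees reach in to 164 mm diameter, 9.5 to 17 mm above the ledge. Between them four slots, 46 degrees wide, at 0, 90, 180, 270 degrees
- pot_stop (a point): stop pin on the ledge in the 0 degree slot, 89 mm from the axis at 20 degrees. Against the lugs it limits the turning lid: anticlockwise it stops 2 degrees past the slots (open), clockwise 51 degrees before them (locked)
- pot_lid: loose bayonet lid, bright metal, 0.48 to 0.75 kg: disc of 158 mm diameter, 8 mm thick, flat below; four outward lugs, 32 degrees wide, 7 mm thick, at 0, 90, 180, 270 degrees from its x axis, 182 mm over the lugs. Origin: centre of the underside, z up. At the start it lies locked on the ledge, lugs under the teeth, its x axis 35 to 49 degrees clockwise (from above) of the pot's
- lid_handle (a point): middle of the lid's black bar handle, on its axis 38 mm above the underside. The bar runs along the lid's x axis, over two lugs: 90 mm long, 16 mm thick, 16 mm high, 22 mm of room below. Lid x along the pot's x or y: lugs in the slots (7 degrees play, 3 mm clearance), it lifts straight out or goes in, any of four ways. It opens anticlockwise; under 0.5 N m turns it
- board: marking board, fixed on the bench: plywood plate 110 (x) x 340 (y) mm, 5 mm thick. Origin: centre of its underside, y along the board, z up. A metal rail stands along its far (+x) edge, inner face at x = 47 mm, top 17 mm above the bench. Five places (42 x 55 mm) are outlined in black beside the rail, 64 mm from one to the next
- place0 (a point): centre of outlined place 0, on the board's top face (5 mm above the bench) at x = 26, y = -128 mm of the board; a module standing there has its x axis along the board's y axis, either way round, and its foot 2 mm from the rail
- place1 (a point): centre of outlined place 1, on the board's top face (5 mm above the bench) at x = 26, y = -64 mm of the board; a module standing there has its x axis along the board's y axis, either way round, and its foot 2 mm from the rail
- place2 (a point): centre of outlined place 2, on the board's top face (5 mm above the bench) at x = 26, y = 0 mm of the board; a module standing there has its x axis along the board's y axis, either way round, and its foot 2 mm from the rail
- place3 (a point): centre of outlined place 3, on the board's top face (5 mm above the bench) at x = 26, y = 64 mm of the board; a module standing there has its x axis along the board's y axis, either way round, and its foot 2 mm from the rail
- place4 (a point): centre of outlined place 4, on the board's top face (5 mm above the bench) at x = 26, y = 128 mm of the board; a module standing there has its x axis along the board's y axis, either way round, and its foot 2 mm from the rail
- module_a: sealed sensor module: grey upright case 40 x 26 mm, 76 mm tall, on a bright foot 50 x 38 x 8 mm, 0.25 kg, heavy at the foot; a 15 mm thick socket sticks out 10 mm at its +x end, 36 mm up. Origin: centre of the underside; x along the 50 mm side, y across the 26 mm (grip there, near the top), z up. At the start in the closed pot, 39 mm off its axis, y pointing to the axis; two or three of a, b, c exist
- module_b: sealed sensor module: grey upright case 40 x 26 mm, 76 mm tall, on a bright foot 50 x 38 x 8 mm, 0.25 kg, heavy at the foot; a 15 mm thick socket sticks out 10 mm at its +x end, 36 mm up. Origin: centre of the underside; x along the 50 mm side, y across the 26 mm (grip there, near the top), z up. At the start in the closed pot, 39 mm off its axis, y pointing to the axis; two or three of a, b, c exist
- module_c: sealed sensor module: grey upright case 40 x 26 mm, 76 mm tall, on a bright foot 50 x 38 x 8 mm, 0.25 kg, heavy at the foot; a 15 mm thick socket sticks out 10 mm at its +x end, 36 mm up. Origin: centre of the underside; x along the 50 mm side, y across the 26 mm (grip there, near the top), z up. At the start in the closed pot, 39 mm off its axis, y pointing to the axis; two or three of a, b, c exist
- module_d: sealed sensor module: grey upright case 40 x 26 mm, 76 mm tall, on a bright foot 50 x 38 x 8 mm, 0.25 kg, heavy at the foot; a 15 mm thick socket sticks out 10 mm at its +x end, 36 mm up. Origin: centre of the underside; x along the 50 mm side, y across the 26 mm (grip there, near the top), z up. At the start on the board, askew and off its place; one or both of d, e exist
- module_e: sealed sensor module: grey upright case 40 x 26 mm, 76 mm tall, on a bright foot 50 x 38 x 8 mm, 0.25 kg, heavy at the foot; a 15 mm thick socket sticks out 10 mm at its +x end, 36 mm up. Origin: centre of the underside; x along the 50 mm side, y across the 26 mm (grip there, near the top), z up. At the start on the board, askew and off its place; one or both of d, e exist
- marker_pen: felt marker pen, 110 mm long, lying on the bench; bystander. Origin: centre of its underside
- paper_tape: roll of masking tape, 58 mm diameter, 25 mm high, flat on the bench; bystander. Origin: centre of its underside
- flux_bottle: small dark bottle, 25 mm diameter, 79 mm tall, standing behind the board; bystander. Origin: centre of its underside
- primer_bottle: small dark bottle, 25 mm diameter, 87 mm tall, standing behind the board; bystander. Origin: centre of its underside
Mind the look-alikes: they are no part of the job. Leave any pink look-alike of the pot_lid alone.

How it is judged:
On the way, in this order (a step that is already met when the one before it is completed fails the run):
1. the lid is off the pot, let go, lying flat on the bench handle up, clear of the pot (height (world z) of pot_lid below 0.012 m and angle between pot_lid's own z axis and vertical below 0.06 rad and horizontal distance between pot_lid and test_pot above 0.2 m and linear speed of pot_lid below 0.02 m/s and contact force between the fingers and pot_lid below 0.1 N), for 0.2 s.
2. all modules stand on the board in their row, with the lid still off ((distance between module_a and place0 below 0.008 m or distance between module_a and place1 below 0.008 m or distance between module_a and place2 below 0.008 m or distance between module_a and place3 below 0.008 m or distance between module_a and place4 below 0.008 m) and angle between the x axis of each of module_a, module_b, module_c, module_d, module_e and the y axis of board, either way round below 0.12 rad and angle between each of module_a, module_b, module_c, module_d, module_e's own z axis and vertical below 0.08 rad and (horizontal distance between module_a and module_b below 0.08 m or horizontal distance between module_a and module_c below 0.08 m or horizontal distance between module_a and module_d below 0.08 m or horizontal distance between module_a and module_e below 0.08 m) and horizontal distance between module_a and module_b above 0.045 m and horizontal distance between each of module_a, module_b and module_c above 0.045 m and horizontal distance between each of module_a, module_b, module_c and module_d above 0.045 m and horizontal distance between each of module_a, module_b, module_c, module_d and module_e above 0.045 m and linear speed of each of module_a, module_b, module_c, module_d, module_e below 0.02 m/s and (distance between module_b and place0 below 0.008 m or distance between module_b and place1 below 0.008 m or distance between module_b and place2 below 0.008 m or distance between module_b and place3 below 0.008 m or distance between module_b and place4 below 0.008 m) and (horizontal distance between module_b and module_a below 0.08 m or horizontal distance between module_b and module_c below 0.08 m or horizontal distance between module_b and module_d below 0.08 m or horizontal distance between module_b and module_e below 0.08 m) and (distance between module_c and place0 below 0.008 m or distance between module_c and place1 below 0.008 m or distance between module_c and place2 below 0.008 m or distance between module_c and place3 below 0.008 m or distance between module_c and place4 below 0.008 m) and (horizontal distance between module_c and module_a below 0.08 m or horizontal distance between module_c and module_b below 0.08 m or horizontal distance between module_c and module_d below 0.08 m or horizontal distance between module_c and module_e below 0.08 m) and (distance between module_d and place0 below 0.008 m or distance between module_d and place1 below 0.008 m or distance between module_d and place2 below 0.008 m or distance between module_d and place3 below 0.008 m or distance between module_d and place4 below 0.008 m) and (horizontal distance between module_d and module_a below 0.08 m or horizontal distance between module_d and module_b below 0.08 m or horizontal distance between module_d and module_c below 0.08 m or horizontal distance between module_d and module_e below 0.08 m) and (distance between module_e and place0 below 0.008 m or distance between module_e and place1 below 0.008 m or distance between module_e and place2 below 0.008 m or distance between module_e and place3 below 0.008 m or distance between module_e and place4 below 0.008 m) and (horizontal distance between module_e and module_a below 0.08 m or horizontal distance between module_e and module_b below 0.08 m or horizontal distance between module_e and module_c below 0.08 m or horizontal distance between module_e and module_d below 0.08 m) and distance between any of module_a, module_b, module_c, module_d, module_e and place2 below 0.008 m and horizontal distance between pot_lid and test_pot above 0.1 m), for 0.2 s.
At the end, for the whole second after the job is handed in: Each module upright (0.08 rad), within 8 mm of the centre of its own outlined place, square to the board (0.12 rad); neighbouring places without a gap, middle one taken. Lid down on the ledge (within 4 mm), centred (6 mm), turned 0.52 to 1.05 rad off its slots. All at rest ((distance between module_a and place0 below 0.008 m or distance between module_a and place1 below 0.008 m or distance between module_a and place2 below 0.008 m or distance between module_a and place3 below 0.008 m or distance between module_a and place4 below 0.008 m) and angle between the x axis of each of module_a, module_b, module_c, module_d, module_e and the y axis of board, either way round below 0.12 rad and angle between each of module_a, module_b, module_c, module_d, module_e's own z axis and vertical below 0.08 rad and (horizontal distance between module_a and module_b below 0.08 m or horizontal distance between module_a and module_c below 0.08 m or horizontal distance between module_a and module_d below 0.08 m or horizontal distance between module_a and module_e below 0.08 m) and horizontal distance between module_a and module_b above 0.045 m and horizontal distance between each of module_a, module_b and module_c above 0.045 m and horizontal distance between each of module_a, module_b, module_c and module_d above 0.045 m and horizontal distance between each of module_a, module_b, module_c, module_d and module_e above 0.045 m and linear speed of each of module_a, module_b, module_c, module_d, module_e, pot_lid below 0.02 m/s and (distance between module_b and place0 below 0.008 m or distance between module_b and place1 below 0.008 m or distance between module_b and place2 below 0.008 m or distance between module_b and place3 below 0.008 m or distance between module_b and place4 below 0.008 m) and (horizontal distance between module_b and module_a below 0.08 m or horizontal distance between module_b and module_c below 0.08 m or horizontal distance between module_b and module_d below 0.08 m or horizontal distance between module_b and module_e below 0.08 m) and (distance between module_c and place0 below 0.008 m or distance between module_c and place1 below 0.008 m or distance between module_c and place2 below 0.008 m or distance between module_c and place3 below 0.008 m or distance between module_c and place4 below 0.008 m) and (horizontal distance between module_c and module_a below 0.08 m or horizontal distance between module_c and module_b below 0.08 m or horizontal distance between module_c and module_d below 0.08 m or horizontal distance between module_c and module_e below 0.08 m) and (distance between module_d and place0 below 0.008 m or distance between module_d and place1 below 0.008 m or distance between module_d and place2 below 0.008 m or distance between module_d and place3 below 0.008 m or distance between module_d and place4 below 0.008 m) and (horizontal distance between module_d and module_a below 0.08 m or horizontal distance between module_d and module_b below 0.08 m or horizontal distance between module_d and module_c below 0.08 m or horizontal distance between module_d and module_e below 0.08 m) and (distance between module_e and place0 below 0.008 m or distance between module_e and place1 below 0.008 m or distance between module_e and place2 below 0.008 m or distance between module_e and place3 below 0.008 m or distance between module_e and place4 below 0.008 m) and (horizontal distance between module_e and module_a below 0.08 m or horizontal distance between module_e and module_b below 0.08 m or horizontal distance between module_e and module_c below 0.08 m or horizontal distance between module_e and module_d below 0.08 m) and distance between any of module_a, module_b, module_c, module_d, module_e and place2 below 0.008 m and horizontal distance between pot_lid and test_pot below 0.006 m and z of pot_lid in the frame of test_pot below 0.094 m and angle between pot_lid's own z axis and vertical below 0.04 rad and angle between the x axis of pot_lid and the x axis of test_pot, either way round between 0.52 and 1.05 rad and angular speed of pot_lid below 0.1 rad/s); the robot touches nothing.
It fails at once if a bystander (marker, tape roll, bottles) was moved more than 30 mm (distance of any of marker_pen, paper_tape, flux_bottle, primer_bottle from where it was at the start of the episode above 0.03 m).
Of module_a, module_b, module_c only 2 to 3 are there at a start; the rules pass over those that are not, and their reading is None.
Of module_d, module_e only 1 to 2 are there at a start; the rules pass over those that are not, and their reading is None.
At some moment in a run one of pot_lid, module_d, module_e may be knocked a few centimetres aside while the robot is not near it.
It also fails if it takes over 210 s, if anything falls off the work surface, if the arm or the gripper's body presses on something with over 40 N, if the wrist force passes 120 N, or if a joint passes its speed limit or range.

## Working session

There is one attempt and no reset: what is moved stays moved. The work goes in short steps, Python scripts to look and compute and a tool call to move; the robot and the scene stay as the last step left them, time stands still between calls to the robot, and variables do not carry over. Pictures are saved under pics/ and viewed, at most 14 in all, crops included, and the job is handed in when it is done.

Besides the shell and the picture viewer there is one more tool, called after "Emit:" as a command line: name --argument value ..., lists and objects as JSON in quotes. carry_out: Moves the arm, as the interface text tells. Its arguments: {"type":"object","properties":{"commands":{"type":"string"},"jaw":{"type":"number"}},"required":["commands"]}

```bash
mkdir -p pics; ls; cat > h.py <<'E'
import numpy as np, cv2
from rig import *
def save(cam,name,crop=None,s=1):
    im=capture(cam)[:,:,::-1]
    if crop: im=im[crop[1]:crop[3],crop[0]:crop[2]]
    if s!=1: im=cv2.resize(np.ascontiguousarray(im),None,fx=s,fy=s,interpolation=cv2.INTER_CUBIC)
    cv2.imwrite('pics/'+name,im)
def ray(p,uv,z):
    f=200/np.tan(np.radians(p['fov_y'])/2); T=np.array(p['cam_to_world'])
    d=T[:3,:3]@np.array([(uv[0]-p['cx'])/f,(uv[1]-p['cy'])/f,1.]); o=T[:3,3]
    return o+d*(z-o[2])/d[2]
def proj(p,X):
    f=200/np.tan(np.radians(p['fov_y'])/2); T=np.array(p['cam_to_world'])
    c=T[:3,:3].T@(np.array(X)-T[:3,3]); return [p['cx']+f*c[0]/c[2],p['cy']+f*c[1]/c[2]]
E
python3 - <<'E'
from h import *
np.set_printoptions(precision=4,suppress=True)
o=get_obs(); print(o['clock'],o['ee_pos'],o['ee_rot'])
for c in ['scene','top','wrist']:
    p=camera_params(c); print(c,p['fov_y'],p['cx'],p['cy']);print(np.array(p['cam_to_world']))
save('top','top1.png');save('scene','scene1.png')
p=camera_params('top')
for t,z in [('test_pot',.1),('pot_lid',.1),('lid_handle',.13),('board',.005),('module_d',.076),('marker_pen',.01),('paper_tape',.025),('flux_bottle',.08)]:
    for r in recognise(t,'top')[:4]: print(t,np.round(r['uv'],1),round(r['confidence'],2),ray(p,r['uv'],z))
E
```

```text
pics
0.0 [ 0.1905 -0.4885  0.2188] [ 0.9828  0.1848 -0.0002 -0.001 ]
scene 43.038916780419235 319.4792756127663 195.70357560794446
[[ 0.959   0.1495 -0.2409  0.9703]
 [ 0.2835 -0.5135  0.8099 -1.4731]
 [-0.0027 -0.8449 -0.5349  1.1409]
 [ 0.      0.      0.      1.    ]]
top 47.93213302786222 320.00417626214505 199.3311384428164
[[ 0.0007 -0.9971  0.0757  0.4099]
 [-0.9999  0.0006  0.017   0.0467]
 [-0.017  -0.0757 -0.997   1.457 ]
 [ 0.      0.      0.      1.    ]]
wrist 62.80853473130073 321.2617453452013 201.7381107006096
[[ 0.3631 -0.8921 -0.269   0.26  ]
 [-0.9318 -0.3483 -0.1024 -0.4632]
 [-0.0024  0.2878 -0.9577  0.3725]
 [ 0.      0.      0.      1.    ]]
test_pot [421.4 210. ] 0.74 [ 0.4806 -0.2353  0.1   ]
test_pot [291.2 204.5] 0.62 [0.4973 0.157  0.1   ]
test_pot [419.5 162.7] 0.18 [ 0.6241 -0.2319  0.1   ]
pot_lid [177.8 223. ] 0.66 [0.4413 0.5006 0.1   ]
pot_lid [265.9 193.9] 0.57 [0.5296 0.234  0.1   ]
pot_lid [461.3 219.2] 0.28 [ 0.4529 -0.354   0.1   ]
lid_handle [263.7 194.7] 0.79 [0.5245 0.2364 0.13  ]
lid_handle [181.8 223.9] 0.79 [0.4379 0.4786 0.13  ]
lid_handle [422.4 209.7] 0.5 [ 0.4799 -0.232   0.13  ]
board [426.3 209.7] 0.77 [ 0.4865 -0.2707  0.005 ]
module_d [462.8 217.9] 0.77 [ 0.4576 -0.3658  0.076 ]
module_d [268.6 192.7] 0.4 [0.5354 0.229  0.076 ]
marker_pen [377.2 242.8] 0.62 [ 0.3803 -0.1115  0.01  ]
paper_tape [347.6 239.1] 0.53 [ 0.3922 -0.0164  0.025 ]
flux_bottle [421.8 160.1] 0.53 [ 0.6354 -0.2431  0.08  ]
```

View pics/top1.png

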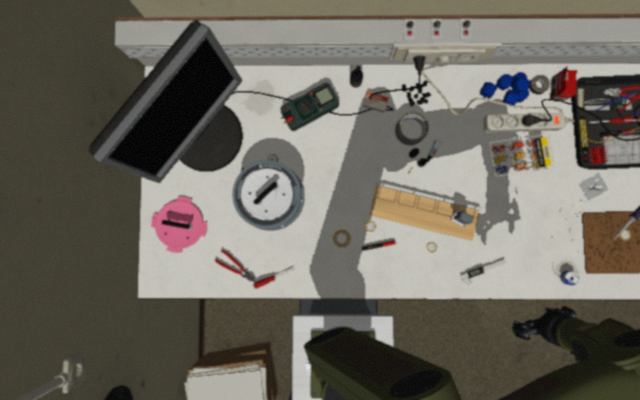

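View pics/scene1.png

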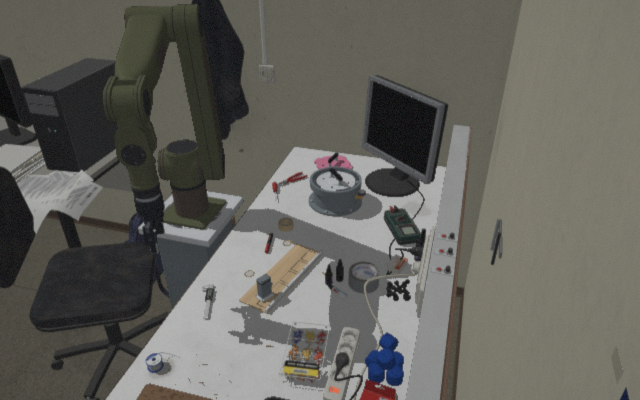

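The top view shows the pot at about (268,195) with the handle at roughly -45° world, and the pink look-alike lid at (180,223), which I leave alone. The board is at (424,210) with one module near (462,215). The bottles are at (413,153) and (430,155), the marker at (378,243) and the tape at (342,238). I move over the board first.

Emit:
carry_out --commands "1 -0.3 -0.4 0;1 -0.3 -0.4 0;1 -0.3 -0.4 0;1 -0.3 -0.4 0;1 -0.3 -0.4 0" --jaw 85

```text
clock: 1.12
ee_pos: [0.2735, -0.4244, 0.2599]
ee_rot: [0.983, 0.185, 0.0, 0.0]
wrist_force: [0.4, 0.3, 0.1]
gripper_width: 0.0851
grasp_force: 0.0
```

Emit:
carry_out --commands "1 -0.3 -0.4 0;1 -0.3 -0.4 0;1 -0.3 -0.4 0;1 -0.3 -0.4 0;1 -0.3 -0.4 0"

```text
clock: 1.75
ee_pos: [0.3558, -0.3601, 0.2999]
ee_rot: [0.983, 0.185, 0.0, 0.0]
wrist_force: [0.1, -0.0, -0.4]
gripper_width: 0.0851
grasp_force: 0.0
```

Emit:
carry_out --commands "1 -0.3 0 0;1 -0.3 0 0;1 -0.3 0 0;1 -0.3 0 0;1 -0.3 0 0"

```text
clock: 2.38
ee_pos: [0.4381, -0.2958, 0.2997]
ee_rot: [0.983, 0.185, 0.0, 0.0]
wrist_force: [0.7, -0.8, 0.2]
gripper_width: 0.0847
grasp_force: 0.0
```

Emit:
carry_out --commands "0 0 0 1;0 0 0 1;0 0 0 1;0 0 0 1;0 0 0 0.65"

```text
clock: 3.0
ee_pos: [0.4375, -0.2962, 0.2996]
ee_rot: [1.0, -0.001, 0.0, 0.0]
wrist_force: [-0.2, 0.1, -0.0]
gripper_width: 0.085
grasp_force: 0.0
```

```bash
python3 - <<'E'
from h import *
o=get_obs(); print(o['clock'],o['ee_pos'],o['ee_rot'])
p=camera_params('wrist'); print(np.round(p['cam_to_world'],4).tolist())
save('wrist','w1.png')
for t,z in [('board',.005),('module_d',.081)]:
    for r in recognise(t,'wrist')[:4]: print(t,np.round(r['uv'],1),round(r['confidence'],2),ray(p,r['uv'],z))
E
```

```text
3.0 [ 0.43752147 -0.29624075  0.29964683] [ 9.99999477e-01 -1.02247434e-03  7.48176217e-06  5.69626429e-06]
[[-0.0023, -0.9576, -0.288, 0.512], [-1.0, 0.0021, 0.0011, -0.2975], [-0.0004, 0.288, -0.9576, 0.4533], [0.0, 0.0, 0.0, 1.0]]
board [287.7 124.5] 0.97 [ 0.48491649 -0.25249612  0.005     ]
module_d [380.2 145.2] 0.95 [ 0.46649937 -0.36377261  0.081     ]
```

View pics/w1.png

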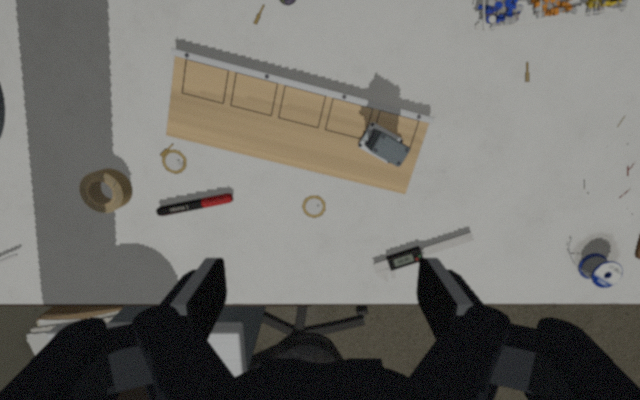

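The wrist view shows the board with its near plate corners at about (166,135) and (406,193). The rail is on the far side, and module d straddles places 0 and 1 near (385,145). I fit the board from its outlines and compute the move to the pot view.

```bash
cat > fitb.py <<'E'
from h import *
from scipy.optimize import differential_evolution as DE
im=cv2.cvtColor(cv2.imread('pics/w1.png'),cv2.COLOR_BGR2GRAY).astype(np.float32)
T=[[-0.0023,-0.9576,-0.288,0.512],[-1.0,0.0021,0.0011,-0.2975],[-0.0004,0.288,-0.9576,0.4533],[0,0,0,1]]
p=dict(fov_y=62.80853473130073,cx=321.2617,cy=201.7381,cam_to_world=T)
a=ray(p,(166,135),.005);b=ray(p,(406,193),.005);e=a-b
print('near edge len',np.linalg.norm(e))
th=np.arctan2(e[1],e[0])-np.pi/2
c0=(a+b)/2+0.055*np.array([np.cos(th),np.sin(th),0])
print(c0,th)
pts=[]
for y in (0,.064,.128):
    for s in np.linspace(-1,1,25):
        pts+=[(.026+s*.021,y+.0275),(.026+s*.021,y-.0275),(.026+.021,y+s*.0275),(.026-.021,y+s*.0275)]
# outline 42 (x) x 55 (y)
pts=np.array(pts)
bl=cv2.GaussianBlur(im,(3,3),0.6)-cv2.GaussianBlur(im,(0,0),5)
def cost(v):
    c,s=np.cos(v[2]),np.sin(v[2])
    m=[proj(p,(v[0]+c*x-s*y,v[1]+s*x+c*y,.005)) for x,y in pts]
    m=np.array(m,np.float32)
    return cv2.remap(bl,m[:,:1].copy(),m[:,1:].copy(),1).mean()
r=DE(cost,[(c0[0]-.012,c0[0]+.012),(c0[1]-.012,c0[1]+.012),(th-.03,th+.03)],seed=1,maxiter=40,popsize=12)
print('board',r.x,r.fun)
x,y,t=r.x
for k in range(5):
    yy=-.128+.064*k; print(k,np.round([x+np.cos(t)*.026-np.sin(t)*yy,y+np.sin(t)*.026+np.cos(t)*yy],4))
E
python3 fitb.py
```

```text
near edge len 0.3390110122799429
[ 0.48404648 -0.26586083  0.005     ] -0.24320838736723638
board [ 0.48245932 -0.26488543 -0.24794891] -13.124428749084473
0 [ 0.4763 -0.3954]
1 [ 0.492  -0.3333]
2 [ 0.5077 -0.2713]
3 [ 0.5234 -0.2092]
4 [ 0.5391 -0.1472]
```

Emit:
carry_out --commands "0 -1 0 0;0 -1 0 0;0 -1 0 0;0 -1 0 0;0 -1 0 0"

```text
clock: 3.78
ee_pos: [0.4375, -0.1946, 0.2997]
ee_rot: [1.0, 0.0, 0.0, 0.0]
wrist_force: [-0.4, 0.1, 0.7]
gripper_width: 0.0845
grasp_force: 0.0
```

Emit:
carry_out --commands "0.2 -1 0 0;0.2 -1 0 0;0.2 -1 0 0;0.2 -1 0 0;0.2 -1 0 0"

```text
clock: 4.4
ee_pos: [0.4575, -0.0948, 0.2997]
ee_rot: [1.0, 0.0, 0.0, -0.0]
wrist_force: [-0.2, -0.5, 0.0]
gripper_width: 0.0848
grasp_force: 0.0
```

Emit:
carry_out --commands "0.1 -1 0 0;0.1 -1 0 0;0.1 -1 0 0;0.1 -1 0 0;0.1 -1 0 0"

```text
clock: 5.03
ee_pos: [0.4674, 0.0029, 0.2997]
ee_rot: [1.0, 0.002, 0.0, -0.001]
wrist_force: [-0.2, 0.1, -0.6]
gripper_width: 0.0848
grasp_force: 0.0
```

Emit:
carry_out --commands "0 -1 0 0;0 -1 0 0;0 -1 0 0;0 -1 0 0;0 -1 0 0"

```text
clock: 5.65
ee_pos: [0.4667, 0.0495, 0.3017]
ee_rot: [0.999, 0.036, -0.001, -0.024]
wrist_force: [0.8, 1.1, -0.2]
gripper_width: 0.0853
grasp_force: 0.0
```

Emit:
carry_out --commands "0 -1 0 0;0 -1 0 0;0 -1 0 0;0 -1 0 0;0 -1 0 0"

```text
clock: 6.28
ee_pos: [0.4625, 0.0972, 0.3083]
ee_rot: [0.996, 0.072, -0.004, -0.046]
wrist_force: [0.8, 0.1, 0.0]
gripper_width: 0.0851
grasp_force: 0.0
```

```bash
python3 - <<'E'
from h import *
import json
o=get_obs(); print(o['clock'],o['ee_pos'],o['ee_rot'])
p=camera_params('wrist'); json.dump({k:np.array(v).tolist() for k,v in p.items()},open('w2.json','w'))
save('wrist','w2.png')
for t,z in [('test_pot',.107),('lid_handle',.136),('pot_lid',.098)]:
    for r in recognise(t,'wrist')[:4]: print(t,np.round(r['uv'],1),round(r['confidence'],2),ray(p,r['uv'],z))
E
```

```text
6.275 [0.46245131 0.09722598 0.30831792] [ 0.99637008  0.07157193 -0.0035499  -0.04595134]
test_pot [298.3  78.6] 0.78 [0.55394312 0.15196557 0.107     ]
lid_handle [222.6  86.3] 0.98 [0.53561828 0.21954538 0.136     ]
lid_handle [ 48.5 126.6] 0.74 [0.46921305 0.40485173 0.136     ]
lid_handle [567.7 165.1] 0.39 [ 0.5118378  -0.11609181  0.136     ]
pot_lid [226.5  86.2] 0.97 [0.53601415 0.23008425 0.098     ]
pot_lid [ 48.  126.4] 0.93 [0.46129109 0.44193332 0.098     ]
pot_lid [567.3 167.8] 0.55 [ 0.50593822 -0.14105845  0.098     ]
```

View pics/w2.png

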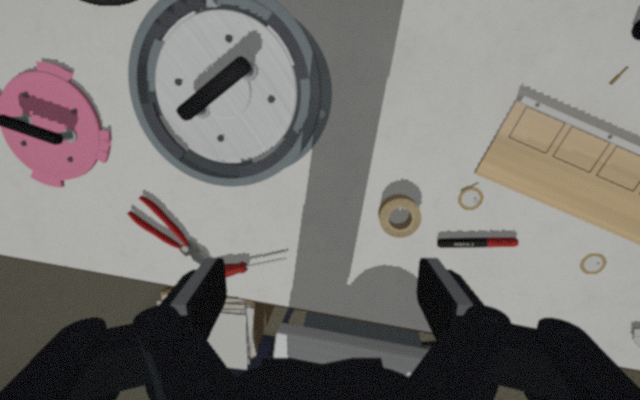

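```bash
python3 - <<'E'
from h import *
o=get_obs(); print(np.round(o['q'],3),o['ee_pos'],np.round(o['ee_rot'],3))
E
```

```text
[ 0.142  0.145 -0.062  1.365  0.091  3.141] [0.46249702 0.09667908 0.30820518] [ 0.996  0.071 -0.004 -0.046]
```

Joint 6 sits at its limit, because q6 = q1 − ψ + π. So I take the other half-turn: the tool goes to ψ≈135°.

Emit:
carry_out --commands "0 0 0 -1;0 0 0 -1;0 0 0 -1;0 0 0 -1;0 0 0 -1"

```text
clock: 7.1
ee_pos: [0.4625, 0.0963, 0.3081]
ee_rot: [0.962, 0.269, 0.006, -0.045]
wrist_force: [-0.3, -0.6, -0.1]
gripper_width: 0.0847
grasp_force: 0.0
```

Emit:
carry_out --commands "0 0 0 -1;0 0 0 -1;0 0 0 -1;0 0 0 -1;0 0 0 -1"

```text
clock: 7.72
ee_pos: [0.4625, 0.0963, 0.3081]
ee_rot: [0.89, 0.454, 0.014, -0.043]
wrist_force: [-0.1, 0.1, 0.6]
gripper_width: 0.0847
grasp_force: 0.0
```

Emit:
carry_out --commands "0 0 0 -1;0 0 0 -1;0 0 0 -1;0 0 0 -1;0 0 0 -1"

```text
clock: 8.35
ee_pos: [0.4625, 0.0963, 0.3081]
ee_rot: [0.782, 0.622, 0.023, -0.04]
wrist_force: [0.5, 0.7, 0.3]
gripper_width: 0.0849
grasp_force: 0.0
```

Emit:
carry_out --commands "0 0 0 -1;0 0 0 -1;0 0 0 -1;0 0 0 -1;0 0 0 -1"

```text
clock: 8.98
ee_pos: [0.4625, 0.0963, 0.3081]
ee_rot: [0.642, 0.765, 0.03, -0.034]
wrist_force: [0.0, 0.5, 0.1]
gripper_width: 0.0851
grasp_force: 0.0
```

Emit:
carry_out --commands "0 0 0 -1;0 0 0 -1;0 0 0 -1;0 0 0 -1;0 0 0 -1"

```text
clock: 9.6
ee_pos: [0.4625, 0.0963, 0.3081]
ee_rot: [0.478, 0.877, 0.036, -0.028]
wrist_force: [-0.7, 0.0, 0.0]
gripper_width: 0.0852
grasp_force: 0.0
```

```bash
cat >> h.py <<'E'
from scipy.spatial.transform import Rotation as Ro
def st():
    o=get_obs(); R=Ro.from_quat(o['ee_rot']).as_matrix()
    psi=np.arctan2(R[1,0],R[0,0]); tilt=np.degrees(np.arccos(-R[2,2]))
    print('t %.1f tcp'%o['clock'],np.round(o['ee_pos'],4),'psi %.1f deg tilt %.2f'%(np.degrees(psi),tilt),'q',np.round(o['q'],2),'w %.4f F'%o['gripper_width'],np.round(o['wrist_force'],1),np.round(o['ft_torque'],2),'g %.1f'%o['grasp_force'])
    return np.array(o['ee_pos']),R,psi
def to(x=None,y=None,z=None,psi=None):
    """units (x y z in 2cm, at present orientation; turn in .08) needed"""
    p,R,s=st(); t=np.array([a if a is not None else b for a,b in zip((x,y,z),p)])
    u=R.T@(t-p)/.02; d=0
    if psi is not None: d=-((np.radians(psi)-s+np.pi)%(2*np.pi)-np.pi)/.08
    print('units to go',np.round(u,2),'turn',round(d,2))
    if psi is not None:
        c,s_=np.cos(np.radians(psi)),np.sin(np.radians(psi)); w=(t-p)/.02
        print('  if turned first',np.round([c*w[0]+s_*w[1],s_*w[0]-c*w[1],-w[2]],2))
E
python3 - <<'E'
from h import *
to(.533,.225,.3,135)
E
```

```text
t 9.6 tcp [0.4625 0.0963 0.3081] psi 123.0 deg tilt 5.24 q [ 0.14  0.14 -0.06  1.37  0.09  1.14] w 0.0852 F [-0.7  0.   0. ] [-0.02  0.02  0.01] g 0.0
units to go [3.44 6.43 0.94] turn -2.63
  if turned first [2.06 7.04 0.41]
```

The limit left a 5° tilt. I unwind it by pushing against the opposite joint-6 limit.

Emit:
carry_out --commands "0 0 0 -1;0 0 0 -1;0 0 0 -1;0 0 0 -1;0 0 0 -1"

```text
clock: 10.22
ee_pos: [0.4625, 0.0963, 0.3081]
ee_rot: [0.294, 0.955, 0.041, -0.02]
wrist_force: [-0.1, 0.5, -0.1]
gripper_width: 0.0847
grasp_force: 0.0
```

Emit:
carry_out --commands "0 0 0 -1;0 0 0 -1;0 0 0 -1;0 0 0 -1;0 0 0 -1"

```text
clock: 10.85
ee_pos: [0.4625, 0.0963, 0.3081]
ee_rot: [0.098, 0.994, 0.044, -0.011]
wrist_force: [-0.2, 0.3, -0.1]
gripper_width: 0.085
grasp_force: 0.0
```

Emit:
carry_out --commands "0 0 0 -1;0 0 0 -1;0 0 0 -1;0 0 0 -1;0 0 0 -1"

```text
clock: 11.48
ee_pos: [0.4625, 0.0963, 0.3081]
ee_rot: [-0.101, 0.994, 0.046, -0.002]
wrist_force: [0.5, -0.1, 0.2]
gripper_width: 0.0846
grasp_force: 0.0
```

Emit:
carry_out --commands "0 0 0 -1;0 0 0 -1;0 0 0 -1;0 0 0 -1;0 0 0 -1"

```text
clock: 12.1
ee_pos: [0.4625, 0.0963, 0.3081]
ee_rot: [-0.297, 0.954, 0.045, 0.007]
wrist_force: [-0.4, -0.5, 0.4]
gripper_width: 0.0851
grasp_force: 0.0
```

Emit:
carry_out --commands "0 0 0 -1;0 0 0 -1;0 0 0 -1;0 0 0 -1;0 0 0 -1"

```text
clock: 12.72
ee_pos: [0.4625, 0.0963, 0.3081]
ee_rot: [-0.48, 0.876, 0.043, 0.016]
wrist_force: [-0.4, 0.7, 0.1]
gripper_width: 0.0853
grasp_force: 0.0
```

Emit:
carry_out --commands "0 0 0 -1;0 0 0 -1;0 0 0 -1;0 0 0 -1;0 0 0 -1"

```text
clock: 13.35
ee_pos: [0.4625, 0.0963, 0.3081]
ee_rot: [-0.645, 0.763, 0.039, 0.024]
wrist_force: [0.4, 1.3, -0.0]
gripper_width: 0.0849
grasp_force: 0.0
```

Emit:
carry_out --commands "0 0 0 -1;0 0 0 -1;0 0 0 -1;0 0 0 -1;0 0 0 -1"

```text
clock: 13.98
ee_pos: [0.4625, 0.0963, 0.3081]
ee_rot: [0.783, -0.62, -0.033, -0.031]
wrist_force: [-0.4, -0.5, 0.1]
gripper_width: 0.085
grasp_force: 0.0
```

Emit:
carry_out --commands "0 0 0 -1;0 0 0 -1;0 0 0 -1;0 0 0 -1;0 0 0 -1"

```text
clock: 14.6
ee_pos: [0.4625, 0.0963, 0.3081]
ee_rot: [0.891, -0.452, -0.027, -0.037]
wrist_force: [0.2, -0.6, 1.1]
gripper_width: 0.085
grasp_force: 0.0
```

Emit:
carry_out --commands "0 0 0 -1;0 0 0 -1;0 0 0 -1;0 0 0 -1;0 0 0 -1"

```text
clock: 15.22
ee_pos: [0.4625, 0.0963, 0.3081]
ee_rot: [0.963, -0.266, -0.019, -0.042]
wrist_force: [0.3, -0.4, 0.1]
gripper_width: 0.0849
grasp_force: 0.0
```

Emit:
carry_out --commands "0 0 0 -1;0 0 0 -1;0 0 0 -1;0 0 0 -1;0 0 0 -1"

```text
clock: 15.85
ee_pos: [0.4625, 0.0963, 0.3081]
ee_rot: [0.997, -0.069, -0.01, -0.045]
wrist_force: [0.2, 0.1, 0.5]
gripper_width: 0.0853
grasp_force: 0.0
```

Emit:
carry_out --commands "0 0 0 -1;0 0 0 -1;0 0 0 -1;0 1 0 0;0 1 0 0"

```text
clock: 16.48
ee_pos: [0.4656, 0.0667, 0.3044]
ee_rot: [0.998, 0.042, -0.004, -0.041]
wrist_force: [-1.2, 0.5, -0.5]
gripper_width: 0.085
grasp_force: 0.0
```

```bash
python3 - <<'E'
from h import *
p,R,s=st(); print(R[:,2])
E
```

```text
t 16.5 tcp [0.4656 0.0667 0.3044] psi 4.8 deg tilt 4.69 q [ 0.08  0.14 -0.07  1.36  0.08 -3.14] w 0.0850 F [-1.2  0.5 -0.5] [-0.04  0.02 -0.02] g 0.0
[-0.01147877  0.08093306 -0.99665344]
```

Emit:
carry_out --commands "0 1 0 0;0 1 0 0;0 1 0 0;0 1 0 0;0 1 0 0"

```text
clock: 17.1
ee_pos: [0.4691, 0.0194, 0.298]
ee_rot: [1.0, 0.007, -0.003, -0.018]
wrist_force: [-0.3, -0.4, 0.5]
gripper_width: 0.0848
grasp_force: 0.0
```

```bash
python3 - <<'E'
from h import *
p,R,s=st(); print(R[:,2])
E
```

```text
t 17.1 tcp [0.4691 0.0194 0.298 ] psi 0.8 deg tilt 2.12 q [ 0.02  0.14 -0.08  1.35  0.04 -3.14] w 0.0848 F [-0.3 -0.4  0.5] [-0.   -0.03  0.02] g 0.0
[-0.00532683  0.03664501 -0.99931415]
```

Emit:
carry_out --commands "0 1 0 0;0 1 0 0;0 1 0 0;0 1 0 0;0 0.1 0 0"

```text
clock: 17.73
ee_pos: [0.4693, -0.0197, 0.2961]
ee_rot: [1.0, -0.022, -0.003, -0.0]
wrist_force: [-0.5, 0.1, 0.6]
gripper_width: 0.0853
grasp_force: 0.0
```

Emit:
carry_out --commands "0 0 0 1;0 0 0 1;0 0 0 1;0 0 0 1;0 0 0 1"

```text
clock: 18.35
ee_pos: [0.4694, -0.0191, 0.2961]
ee_rot: [0.975, -0.22, -0.003, 0.0]
wrist_force: [-0.6, -0.2, -0.4]
gripper_width: 0.0848
grasp_force: 0.0
```

Emit:
carry_out --commands "0 0 0 1;0 0 0 1;0 0 0 1;0 0 0 1;0 0 0 0.8"

```text
clock: 18.98
ee_pos: [0.4694, -0.0191, 0.2961]
ee_rot: [0.916, -0.402, -0.002, 0.001]
wrist_force: [-1.0, -0.3, 1.0]
gripper_width: 0.0851
grasp_force: 0.0
```

```bash
python3 - <<'E'
from h import *
to(.52,.225,.3)
E
```

```text
t 19.0 tcp [ 0.4694 -0.0191  0.2961] psi -47.4 deg tilt 0.29 q [-0.04  0.15 -0.09  1.34  0.   -2.35] w 0.0851 F [-1.  -0.3  1. ] [-0.    0.01 -0.03] g 0.0
units to go [ -7.28 -10.12  -0.2 ] turn 0
```

Emit:
carry_out --commands "-0.7 -1 0 0;-0.7 -1 0 0;-0.7 -1 0 0;-0.7 -1 0 0;-0.7 -1 0 0"

```text
clock: 19.6
ee_pos: [0.4956, 0.101, 0.2961]
ee_rot: [0.916, -0.401, -0.002, 0.001]
wrist_force: [0.0, -0.1, 0.1]
gripper_width: 0.0848
grasp_force: 0.0
```

Emit:
carry_out --commands "-0.7 -1 0 0;-0.7 -1 0 0;-0.7 -1 0 0;-0.7 -1 0 0;-0.7 -1 0 0"

```text
clock: 20.23
ee_pos: [0.5217, 0.2203, 0.2959]
ee_rot: [0.916, -0.401, -0.002, 0.001]
wrist_force: [-0.5, 0.3, -0.2]
gripper_width: 0.0851
grasp_force: 0.0
```

```bash
python3 - <<'E'
from h import *
import json
st()
p=camera_params('wrist'); json.dump({k:np.array(v).tolist() for k,v in p.items()},open('w3.json','w'))
save('wrist','w3.png')
for t,z in [('test_pot',.107),('lid_handle',.136),('pot_lid',.098)]:
    for r in recognise(t,'wrist')[:2]: print(t,np.round(r['uv'],1),round(r['confidence'],2),ray(p,r['uv'],z))
r=trace('lid_handle','wrist')[0]; ys,xs=np.nonzero(r['region']); print(cv2.minAreaRect(np.c_[xs,ys].astype(np.float32)))
E
```

```text
t 20.2 tcp [0.5217 0.2203 0.2959] psi -47.3 deg tilt 0.29 q [ 0.4   0.32  0.14  1.4   0.   -1.92] w 0.0851 F [-0.5  0.3 -0.2] [-0.03  0.    0.07] g 0.0
test_pot [279.5 103.8] 0.96 [0.60192419 0.19425612 0.107     ]
lid_handle [246.2 332.4] 0.95 [0.46530571 0.40701504 0.136     ]
lid_handle [307.  173.5] 0.8 [0.53748896 0.22313953 0.136     ]
pot_lid [243.3 331.8] 0.86 [0.45550647 0.43812292 0.098     ]
((307.2500305175781, 170.75001525878906), (141.42135620117188, 140.71424865722656), 45.0)
```

View pics/w3.png

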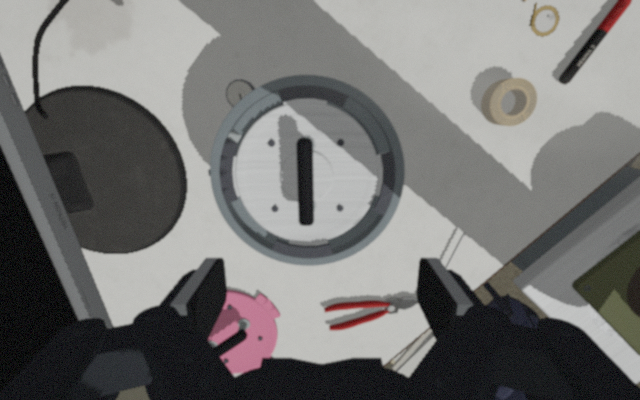

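The view shows the gauge at (240,93), the handle from about (304,140) to (306,224), and the pot's outer rim spanning columns 212–404 and rows 75–265.

```bash
python3 - <<'E'
from h import *
import json
p=json.load(open('w3.json'))
im=cv2.imread('pics/w3.png')
g=cv2.cvtColor(im,cv2.COLOR_BGR2GRAY)
m=np.zeros_like(g);m[130:235,285:325]=(g[130:235,285:325]<60)
n,l,s,c=cv2.connectedComponentsWithStats(m); k=1+np.argmax(s[1:,4]);ys,xs=np.nonzero(l==k)
P=np.array([ray(p,(x,y),.134)[:2] for x,y in zip(xs,ys)])
(cx,cy),(w,h),a=cv2.minAreaRect((P*1000).astype(np.float32)); print('bar',cx,cy,w,h,a,s[k])
mu=P.mean(0);v=np.linalg.svd(P-mu)[2][0] if len(P)<3000 else None; print(mu,np.degrees(np.arctan2(v[1],v[0])))
rim=[ray(p,q,.104)[:2] for q in [(212,170),(404,170),(307,75),(307,265)]]
c=np.mean(rim,0); print('pot c',c,[np.linalg.norm(r-c) for r in rim])
q=ray(p,(240,93),.08)[:2];print('gauge',np.linalg.norm(q-c),np.degrees(np.arctan2(*(q-c)[::-1])))
to(*c,.3,None)
E
```

```text
bar 533.1134033203125 231.5485076904297 13.813823699951172 86.18807220458984 43.12948226928711 [ 297  138   16   86 1144]
[0.53435337 0.23006363] 133.27874313340712
pot c [0.53296705 0.22914805] [np.float64(0.10221468035147607), np.float64(0.10348642701404395), np.float64(0.09957104476598103), np.float64(0.10852844596771959)]
gauge 0.11017395245212565 -6.463105512357248
t 20.5 tcp [0.5213 0.219  0.2958] psi -47.3 deg tilt 0.32 q [ 0.4   0.32  0.14  1.4   0.   -1.92] w 0.0849 F [ 0.7 -0.6 -0.2] [ 0.   -0.04 -0.05] g 0.0
units to go [ 0.02 -0.77 -0.21] turn 0
```

Emit:
carry_out --commands "0 -0.83 1 0;0 0 1 0;0 0 1 0;0 0 1 0;0 0 1 0" --jaw 60

```text
clock: 21.1
ee_pos: [0.5333, 0.2302, 0.1937]
ee_rot: [0.916, -0.402, -0.003, 0.001]
wrist_force: [-0.4, -0.2, 0.0]
gripper_width: 0.0601
grasp_force: 0.0
```

Emit:
carry_out --commands "0 0 1 0;0 0 1 0;0 0 1 0;0 0 0.6 0;0 0 0 0"

```text
clock: 21.72
ee_pos: [0.5321, 0.2301, 0.1223]
ee_rot: [0.916, -0.402, -0.003, 0.002]
wrist_force: [-0.7, 0.2, 0.2]
gripper_width: 0.0602
grasp_force: 0.0
```

Emit:
carry_out --commands "0 0 0 0;0 0 0 0;0 0 0 0;0 0 0 0;0 0 0 0" --jaw 0

```text
clock: 22.35
ee_pos: [0.5332, 0.2308, 0.1244]
ee_rot: [0.916, -0.401, -0.002, 0.0]
wrist_force: [-0.1, 1.1, 2.1]
gripper_width: -0.0004
grasp_force: 1.2
```

```bash
python3 - <<'E'
from h import *
st()
E
```

```text
t 22.4 tcp [0.5332 0.2308 0.1244] psi -47.3 deg tilt 0.24 q [ 0.41  0.41 -0.17  0.99  0.   -1.91] w -0.0004 F [-0.1  1.1  2.1] [ 0.   -0.01 -0.01] g 1.2
```

```bash
python3 - <<'E'
from h import *
save('wrist','w4.png')
E
```

```text
(no output)
```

View pics/w4.png

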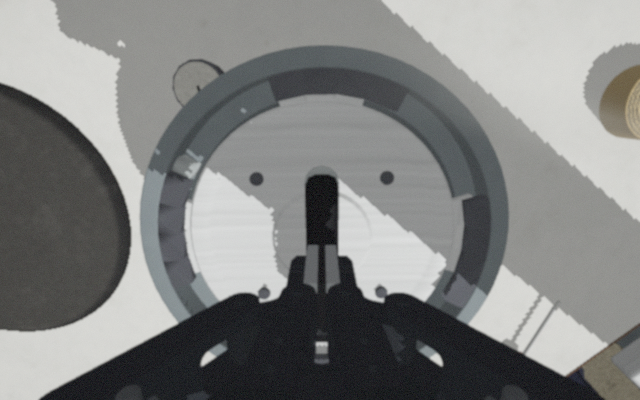

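```bash
python3 - <<'E'
from h import *
P,R,s=st(); p=camera_params('wrist')
for n,X in [('tcp',P),('tip',P+.014*R[:,2]),('grasp',P-.005*R[:,2])]: print(n,proj(p,X))
for z in (.12,.136,.098):
  for e in (-.045,0,.045):
    print(z,e,proj(p,[.5335+e*np.cos(s),.2302+e*np.sin(s),z]))
E
python3 -c "
import cv2;i=cv2.imread('pics/w4.png')[170:345,230:420];cv2.imwrite('pics/w4c.png',cv2.resize(cv2.convertScaleAbs(i,alpha=2.2,beta=20),None,fx=3,fy=3,interpolation=2))"
```

```text
t 22.4 tcp [0.5332 0.2308 0.1244] psi -47.3 deg tilt 0.24 q [ 0.41  0.41 -0.17  0.99  0.   -1.91] w -0.0002 F [ 0.8 -0.4  2.2] [ 0.02 -0.02 -0.05] g 1.4
tcp [np.float64(321.51413635513813), np.float64(254.98202073325237)]
tip [np.float64(321.50251890523117), np.float64(243.80792677982132)]
grasp [np.float64(321.51874570261043), np.float64(259.41546199031865)]
0.12 -0.045 [np.float64(321.823453647572), np.float64(322.6406504658834)]
0.12 0 [np.float64(321.84485910598886), np.float64(250.22439941591887)]
0.12 0.045 [np.float64(321.8697812583028), np.float64(165.9109124759848)]
0.136 -0.045 [np.float64(321.939063401854), np.float64(342.4396516396756)]
0.136 0 [np.float64(321.9721771672718), np.float64(264.6362902218459)]
0.136 0.045 [np.float64(322.0113077837815), np.float64(172.69587026672622)]
0.098 -0.045 [np.float64(321.6924057063573), np.float64(300.19774884354376)]
0.098 0 [np.float64(321.7026196980629), np.float64(234.12347237798045)]
0.098 0.045 [np.float64(321.7143163716083), np.float64(158.45773229935827)]
```

View pics/w4c.png

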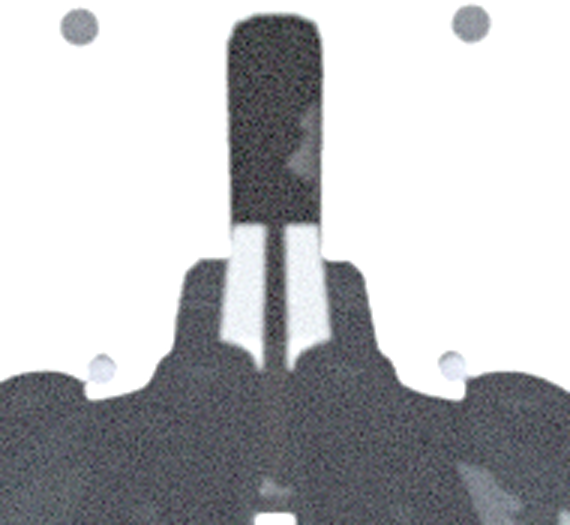

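Emit:
carry_out --commands "0 0 -0.08 0;0 0 0 0"

```text
clock: 22.65
ee_pos: [0.5328, 0.2305, 0.1254]
ee_rot: [0.916, -0.401, -0.002, 0.001]
wrist_force: [0.2, -0.2, -0.1]
gripper_width: 0.0
grasp_force: 0.0
```

Emit:
carry_out --commands "0 0 0 -0.6;0 0 0 0"

```text
clock: 22.9
ee_pos: [0.5327, 0.2305, 0.1253]
ee_rot: [0.925, -0.38, -0.003, 0.001]
wrist_force: [0.3, -0.4, -0.1]
gripper_width: -0.0
grasp_force: 0.0
```

```bash
python3 - <<'E'
from h import *
st();save('wrist','w5.png')
E
python3 -c "
import cv2;i=cv2.imread('pics/w5.png');cv2.imwrite('pics/w5b.png',cv2.convertScaleAbs(i,alpha=1.8,beta=25))"
```

```text
t 22.9 tcp [0.5327 0.2305 0.1253] psi -44.6 deg tilt 0.32 q [ 0.41  0.41 -0.17  1.    0.   -1.96] w -0.0000 F [ 0.3 -0.4 -0.1] [0.   0.03 0.03] g 0.0
```

View pics/w5b.png

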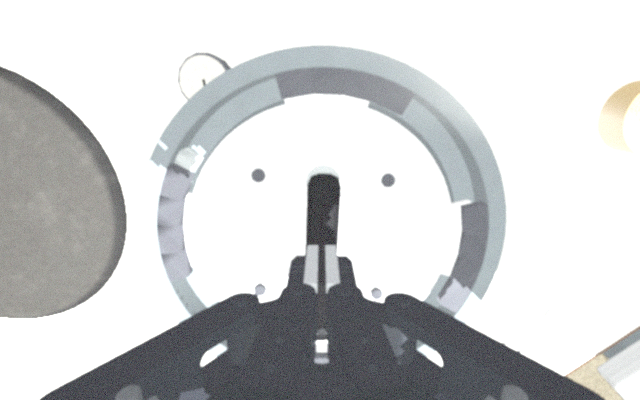

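The fingers closed on top of the bar, so the tips sit higher than assumed. I open, go lower in steps and watch the force.

Emit:
carry_out --commands "0 0 0 0.5;0 0 0 0;0 0 0.35 0;0 0 0.3 0;0 0 0 0" --jaw 45

```text
clock: 23.58
ee_pos: [0.5321, 0.2303, 0.1115]
ee_rot: [0.918, -0.398, -0.003, 0.001]
wrist_force: [0.5, 1.1, 0.5]
gripper_width: 0.0449
grasp_force: 0.0
```

Emit:
carry_out --commands "0 0 0 0;0 0 0 0;0 0 0 0" --jaw 0

```text
clock: 23.95
ee_pos: [0.5329, 0.2306, 0.1128]
ee_rot: [0.917, -0.398, -0.002, 0.001]
wrist_force: [-1.8, -0.8, 2.4]
gripper_width: 0.014
grasp_force: 62.1
```

```bash
python3 - <<'E'
from h import *
st()
E
```

```text
t 23.9 tcp [0.5329 0.2306 0.1128] psi -46.9 deg tilt 0.27 q [ 0.41  0.42 -0.19  0.97  0.   -1.92] w 0.0140 F [-1.8 -0.8  2.4] [-0.1   0.17  0.02] g 62.1
```

Emit:
carry_out --commands "0 0 0 0;0 0 0 0;0 0 0.3 0;0 0 0.2 0;0 0 0 0" --jaw 45

```text
clock: 24.58
ee_pos: [0.5322, 0.2304, 0.1018]
ee_rot: [0.917, -0.398, -0.003, 0.001]
wrist_force: [-1.2, -0.4, 0.5]
gripper_width: 0.0449
grasp_force: 0.0
```

Emit:
carry_out --commands "0 0 0 0;0 0 0 0;0 0 0 0" --jaw 0

```text
clock: 24.95
ee_pos: [0.5329, 0.2306, 0.1028]
ee_rot: [0.917, -0.398, -0.002, 0.001]
wrist_force: [0.3, 0.0, 1.6]
gripper_width: 0.0148
grasp_force: 60.1
```

```bash
python3 - <<'E'
from h import *
st()
E
```

```text
t 24.9 tcp [0.5329 0.2306 0.1028] psi -46.9 deg tilt 0.26 q [ 0.41  0.43 -0.2   0.94  0.   -1.92] w 0.0148 F [0.3 0.  1.6] [-0.01  0.07 -0.  ] g 60.1
```

Emit:
carry_out --commands "0 0 0 -1;0 0 0 -1;0 0 0 -1;0 0 0 -1;0 0 0 -1"

```text
clock: 25.58
ee_pos: [0.5332, 0.2307, 0.1028]
ee_rot: [0.978, -0.207, -0.002, 0.0]
wrist_force: [0.4, 0.9, 1.4]
gripper_width: 0.0146
grasp_force: 60.1
```

Emit:
carry_out --commands "0 0 0 -0.8;0 0 0 -0.8;0 0 0 -0.6;0 0 0 0"

```text
clock: 26.08
ee_pos: [0.5331, 0.2307, 0.1028]
ee_rot: [0.993, -0.121, -0.002, -0.0]
wrist_force: [-0.2, 0.1, 1.7]
gripper_width: 0.0146
grasp_force: 60.2
```

```bash
python3 - <<'E'
from h import *
st()
E
```

```text
t 26.1 tcp [0.5331 0.2307 0.1028] psi -13.9 deg tilt 0.25 q [ 0.41  0.43 -0.2   0.94  0.   -2.49] w 0.0146 F [-0.2  0.1  1.7] [-0.02 -0.01 -0.09] g 60.2
```

Emit:
carry_out --commands "0 0 0 -0.6;0 0 0 -0.4;0 0 0 0"

```text
clock: 26.45
ee_pos: [0.533, 0.2307, 0.1028]
ee_rot: [0.997, -0.081, -0.002, -0.0]
wrist_force: [-1.0, -0.4, 3.0]
gripper_width: 0.0148
grasp_force: 60.3
```

```bash
python3 - <<'E'
from h import *
st();save('wrist','w6.png')
E
python3 -c "
import cv2;i=cv2.imread('pics/w6.png');cv2.imwrite('pics/w6b.png',cv2.convertScaleAbs(i,alpha=1.3,beta=15))"
```

```text
t 26.4 tcp [0.533  0.2307 0.1028] psi -9.3 deg tilt 0.25 q [ 0.41  0.43 -0.2   0.94  0.   -2.57] w 0.0148 F [-1.  -0.4  3. ] [-0.08 -0.01 -0.24] g 60.3
```

View pics/w6b.png

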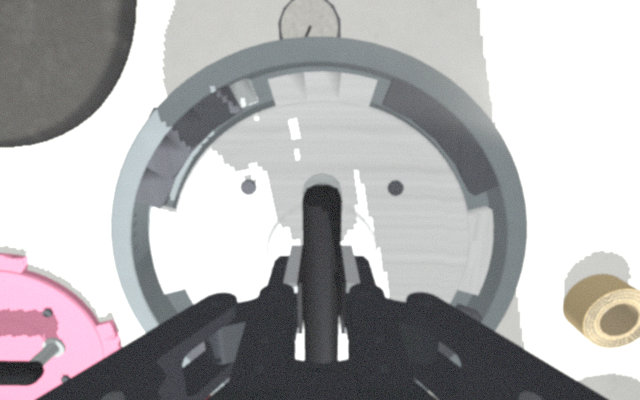

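Emit:
carry_out --commands "0 0 -0.2 0;0 0 -0.15 0;0 0 0 0"

```text
clock: 26.88
ee_pos: [0.5325, 0.2305, 0.1091]
ee_rot: [0.997, -0.081, -0.003, 0.0]
wrist_force: [-0.0, -0.5, -5.8]
gripper_width: 0.0142
grasp_force: 59.3
```

```bash
python3 - <<'E'
from h import *
st()
E
```

```text
t 26.9 tcp [0.5325 0.2305 0.1091] psi -9.3 deg tilt 0.34 q [ 0.41  0.42 -0.19  0.96  0.   -2.57] w 0.0142 F [-0.  -0.5 -5.8] [-0.02 -0.04  0.03] g 59.3
```

Emit:
carry_out --commands "0 0 -1 0;0 0 -1 0;0 0 -1 0;0 0 -0.3 0"

```text
clock: 27.38
ee_pos: [0.5338, 0.2309, 0.1765]
ee_rot: [0.997, -0.081, -0.002, -0.0]
wrist_force: [0.9, 0.1, -5.9]
gripper_width: 0.0147
grasp_force: 59.5
```

Emit:
carry_out --commands "0.32 0.94 0 0;0.32 0.94 0 0;0.32 0.94 0 0;0.32 0.94 0 0;0.32 0.94 0 0"

```text
clock: 28.0
ee_pos: [0.5497, 0.1309, 0.1752]
ee_rot: [0.997, -0.081, -0.003, 0.0]
wrist_force: [0.8, -0.4, -4.8]
gripper_width: 0.0146
grasp_force: 59.4
```

Emit:
carry_out --commands "0.32 0.94 0 0;0.32 0.94 0 0;0.32 0.94 0 0;0.32 0.94 0 0;0.32 0.94 0 0"

```text
clock: 28.62
ee_pos: [0.5662, 0.0334, 0.1752]
ee_rot: [0.997, -0.081, -0.002, -0.0]
wrist_force: [-0.4, -0.2, -5.3]
gripper_width: 0.0147
grasp_force: 59.4
```

Emit:
carry_out --commands "0.32 0.94 0 1;0 0 0 1;0 0 0 1;0 0 0 1;0 0 0 1"

```text
clock: 29.25
ee_pos: [0.5693, 0.0144, 0.1752]
ee_rot: [0.96, -0.279, -0.003, 0.0]
wrist_force: [0.0, 0.7, -5.3]
gripper_width: 0.0148
grasp_force: 59.5
```

```bash
python3 - <<'E'
from h import *
st()
E
```

```text
t 29.2 tcp [0.5693 0.0144 0.1752] psi -32.4 deg tilt 0.29 q [ 0.02  0.36 -0.11  1.11  0.   -2.55] w 0.0148 F [ 0.   0.7 -5.3] [ 0.02 -0.03  0.08] g 59.5
```

Emit:
carry_out --commands "0 0 1 0;0 0 1 0;0 0 1 0;0 0 1 0;0 0 1 0"

```text
clock: 29.88
ee_pos: [0.569, 0.0145, 0.0746]
ee_rot: [0.961, -0.277, -0.002, 0.0]
wrist_force: [1.2, 0.8, -4.3]
gripper_width: 0.0147
grasp_force: 59.6
```

Emit:
carry_out --commands "0 0 1 0;0 0 1 0;0 0 0.7 0;0 0 0.2 0;0 0 0 0"

```text
clock: 30.5
ee_pos: [0.5687, 0.0151, 0.0174]
ee_rot: [0.961, -0.277, -0.002, 0.0]
wrist_force: [-0.8, 0.1, -4.2]
gripper_width: 0.0147
grasp_force: 59.4
```

Emit:
carry_out --commands "0 0 0.12 0;0 0 0 0"

```text
clock: 30.75
ee_pos: [0.5688, 0.0152, 0.0153]
ee_rot: [0.961, -0.277, -0.002, 0.0]
wrist_force: [0.3, 0.6, -4.8]
gripper_width: 0.0148
grasp_force: 59.5
```

```bash
python3 - <<'E'
from h import *
st()
E
```

```text
t 30.8 tcp [0.5688 0.0152 0.0153] psi -32.2 deg tilt 0.24 q [ 0.03  0.5  -0.35  0.73  0.   -2.55] w 0.0148 F [ 0.3  0.6 -4.8] [-0.06 -0.01 -0.02] g 59.5
```

Emit:
carry_out --commands "0 0 0.07 0;0 0 0.06 0;0 0 0 0"

```text
clock: 31.12
ee_pos: [0.5686, 0.0152, 0.0128]
ee_rot: [0.961, -0.277, -0.002, 0.0]
wrist_force: [-1.2, 0.2, 0.4]
gripper_width: 0.0149
grasp_force: 60.2
```

Emit:
carry_out --commands "0 0 0 0;0 0 0 0;0 0 -0.5 0;0 0 -1 0;0 0 -1 0" --jaw 50

```text
clock: 31.75
ee_pos: [0.5689, 0.0152, 0.0634]
ee_rot: [0.961, -0.277, -0.002, 0.0]
wrist_force: [1.0, -0.4, -0.1]
gripper_width: 0.0496
grasp_force: 0.0
```

Emit:
carry_out --commands "0 0 -1 0;0 0 -1 0;0 0 -1 0;0 0 -1 0;0 0 -1 0"

```text
clock: 32.38
ee_pos: [0.5694, 0.0151, 0.1638]
ee_rot: [0.961, -0.277, -0.002, 0.0]
wrist_force: [-0.1, 0.9, -0.4]
gripper_width: 0.0496
grasp_force: 0.0
```

Emit:
carry_out --commands "0 0 -1 0;0 0 -1 0;0 0 -1 0;0 0 -1 0;0 0 -0.5 0" --jaw 85

```text
clock: 33.0
ee_pos: [0.5702, 0.0151, 0.2541]
ee_rot: [0.961, -0.277, -0.001, 0.0]
wrist_force: [-0.3, 0.3, -0.1]
gripper_width: 0.0848
grasp_force: 0.0
```

```bash
python3 - <<'E'
from h import *
to(.52,.20,.28,180)
E
```

```text
t 33.0 tcp [0.5702 0.0151 0.2541] psi -32.2 deg tilt 0.14 q [ 0.03  0.33  0.05  1.29  0.   -2.55] w 0.0848 F [-0.3  0.3 -0.1] [ 0.02  0.04 -0.03] g 0.0
units to go [-7.06 -6.48 -1.28] turn 32.24
  if turned first [ 2.51  9.25 -1.3 ]
```

Emit:
carry_out --commands "-0.98 -0.97 -0.22 0;-0.98 -0.97 -0.22 0;-0.98 -0.97 -0.22 0;-0.98 -0.97 -0.22 0"

```text
clock: 33.5
ee_pos: [0.5443, 0.1233, 0.2701]
ee_rot: [0.961, -0.277, -0.003, 0.001]
wrist_force: [-0.1, 0.0, -0.2]
gripper_width: 0.0851
grasp_force: 0.0
```

Emit:
carry_out --commands "-0.98 -0.97 -0.22 0;-0.98 -0.97 -0.22 0;-0.98 -0.97 -0.22 0;-0.98 -0.97 -0.22 0;0 0 0 0"

```text
clock: 34.12
ee_pos: [0.5195, 0.2314, 0.288]
ee_rot: [0.961, -0.276, -0.002, 0.0]
wrist_force: [-0.5, 0.0, -0.3]
gripper_width: 0.0849
grasp_force: 0.0
```

```bash
python3 - <<'E'
from h import *
import json
st()
p=camera_params('wrist'); json.dump({k:np.array(v).tolist() for k,v in p.items()},open('w7.json','w'))
save('wrist','w7.png')
for r in trace('module_a','wrist')[:6]: print(np.round(r['uv'],1),round(r['confidence'],2),ray(p,r['uv'],.086),r['region'].sum())
E
```

```text
t 34.1 tcp [0.5195 0.2314 0.288 ] psi -32.0 deg tilt 0.27 q [ 0.42  0.32  0.13  1.38  0.   -2.16] w 0.0849 F [-0.5  0.  -0.3] [-0.02 -0.    0.01] g 0.0
[300.1 129.2] 0.92 [0.57136113 0.2247445  0.086     ] 1326
[298.8 186.5] 0.85 [0.51958084 0.26029314 0.086     ] 1489
```

View pics/w7.png

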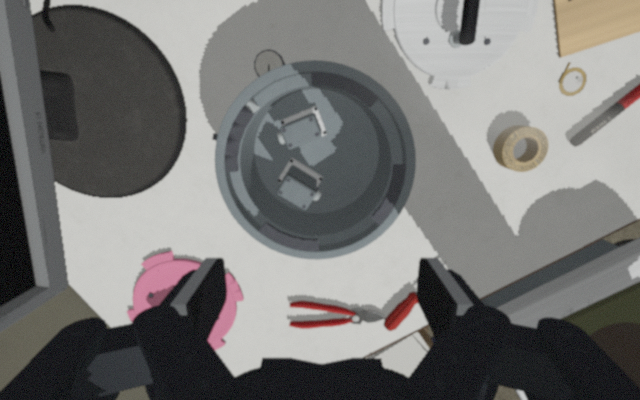

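The pot holds two modules, at about (300,129) and (299,187). The lid lies at (460,20) and the pink lid has not moved. I zoom in for the yaw.

```bash
python3 -c "
import cv2;i=cv2.imread('pics/w7.png')[85:225,240:360];i=cv2.resize(cv2.convertScaleAbs(i,alpha=1.6,beta=0),None,fx=4,fy=4,interpolation=2)
for k in range(0,480,40): cv2.line(i,(k,0),(k,4 if k%80 else 12),(0,255,255),1)
for k in range(0,560,40): cv2.line(i,(0,k),(4 if k%80 else 12,k),(0,255,255),1)
cv2.imwrite('pics/w7c.png',i)"
```

```text
(no output)
```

View pics/w7c.png

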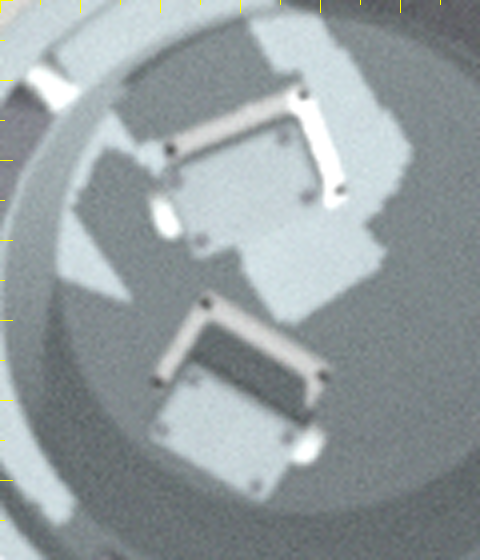

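```bash
python3 - <<'E'
from h import *
import json
p=json.load(open('w7.json')); C=np.array([.533,.2306])
for n,c,d in [('m1',(300.3,132.2),(-107,44.5)),('m2',(296.2,193.2),(95,57.))]:
    c=np.array(c);d=np.array(d)/8
    a=ray(p,c-d,.086);b=ray(p,c+d,.086);m=(a+b)[:2]/2;v=b-a
    r=m-C; print(n,m,'yaw',np.degrees(np.arctan2(v[1],v[0])),'r',np.linalg.norm(r),'radial',np.degrees(np.arctan2(r[1],r[0])))
to(.5704,.2201,.15,81)
E
```

```text
m1 [0.56864048 0.22634863] yaw 79.9945742884811 r 0.03589314763191965 radial -6.802375530104675
m2 [0.51453707 0.26698447] yaw -154.34555529750182 r 0.04080084869173699 radial 116.9050528687569
t 34.2 tcp [0.5197 0.2297 0.2876] psi -32.2 deg tilt 0.30 q [ 0.42  0.32  0.13  1.38  0.   -2.16] w 0.0850 F [-0.3  0.5  0.1] [ 0.03 -0.01 -0.03] g 0.0
units to go [ 2.43 -0.97  6.87] turn -24.69
  if turned first [-0.08  2.58  6.88]
```

Emit:
carry_out --commands "0 0 0 1;0 0 0 1;0 0 0 1;0 0 0 1;0 0 0 1" --jaw 42

```text
clock: 34.85
ee_pos: [0.52, 0.2286, 0.2875]
ee_rot: [0.885, -0.465, -0.002, 0.001]
wrist_force: [-0.2, 0.4, 0.5]
gripper_width: 0.0422
grasp_force: 0.0
```

Emit:
carry_out --commands "0 0 0 1;0 0 0 1;0 0 0 1;0 0 0 1;0 0 0 1"

```text
clock: 35.48
ee_pos: [0.52, 0.2286, 0.2875]
ee_rot: [0.776, -0.631, -0.002, 0.002]
wrist_force: [-0.7, 1.0, -1.0]
gripper_width: 0.0421
grasp_force: 0.0
```

Emit:
carry_out --commands "0 0 0 1;0 0 0 1;0 0 0 1;0 0 0 1;0 0 0 0.6"

```text
clock: 36.1
ee_pos: [0.52, 0.2285, 0.2875]
ee_rot: [-0.647, 0.762, 0.002, -0.002]
wrist_force: [-0.0, -0.1, -0.1]
gripper_width: 0.0418
grasp_force: 0.0
```

Emit:
carry_out --commands "-0.1 -0.9 1 0;-0.1 -0.9 1 0;0 -0.7 1 0;0 0 1 0;0 0 1 0"

```text
clock: 36.72
ee_pos: [0.5697, 0.2253, 0.1847]
ee_rot: [-0.648, 0.761, 0.002, -0.003]
wrist_force: [-0.3, 0.3, -0.0]
gripper_width: 0.0418
grasp_force: 0.0
```

```bash
python3 - <<'E'
from h import *
to(.5695,.2265,.05,-99)
p=camera_params('wrist'); capture('wrist')
for r in recognise('module_a','wrist')[:3]: print(np.round(r['uv'],1),round(r['confidence'],2),ray(p,r['uv'],.07))
E
```

```text
t 36.7 tcp [0.5697 0.2253 0.1847] psi -99.2 deg tilt 0.41 q [ 0.38  0.43  0.03  1.17  0.   -1.04] w 0.0418 F [-0.3  0.3 -0. ] [-0.06 -0.02 -0.03] g 0.0
units to go [-0.07 -0.03  6.74] turn -0.03
  if turned first [-0.06  0.02  6.74]
[388.7 220.8] 0.88 [0.5159263  0.25820138 0.07      ]
[323.3 187.1] 0.84 [0.56746183 0.21911071 0.07      ]
```

Emit:
carry_out --commands "0 0 1 0;0 0 1 0;0 0 1 0;0 0 1 0;0 0 0.7 0"

```text
clock: 37.45
ee_pos: [0.569, 0.2258, 0.0925]
ee_rot: [-0.649, 0.761, 0.002, -0.002]
wrist_force: [0.1, -0.0, 0.5]
gripper_width: 0.0423
grasp_force: 0.0
```

Emit:
carry_out --commands "0 0 0.7 0;0 0 0.7 0;0 0 0.5 0;0 0 0 0"

```text
clock: 37.95
ee_pos: [0.568, 0.2259, 0.0546]
ee_rot: [-0.649, 0.761, 0.002, -0.003]
wrist_force: [0.5, -0.0, -0.9]
gripper_width: 0.0416
grasp_force: 0.0
```

Emit:
carry_out --commands "0 0 0 0;0 0 0 0;0 0 0 0" --jaw 0

```text
clock: 38.33
ee_pos: [0.5689, 0.2263, 0.0561]
ee_rot: [-0.649, 0.761, 0.002, -0.001]
wrist_force: [-1.5, -0.7, 1.3]
gripper_width: 0.0245
grasp_force: 59.6
```

```bash
python3 - <<'E'
from h import *
st()
E
```

```text
t 38.3 tcp [0.5689 0.2263 0.0561] psi -99.1 deg tilt 0.25 q [ 0.38  0.52 -0.18  0.87  0.   -1.03] w 0.0245 F [-1.5 -0.7  1.3] [ 0.06  0.14 -0.01] g 59.6
```

Emit:
carry_out --commands "0 0 -1 0;0 0 -1 0;0 0 -1 0;0 0 -1 0;0 0 -1 0"

```text
clock: 38.95
ee_pos: [0.569, 0.2259, 0.1558]
ee_rot: [-0.649, 0.761, 0.002, -0.002]
wrist_force: [0.2, -0.3, -2.0]
gripper_width: 0.0246
grasp_force: 59.2
```

Emit:
carry_out --commands "0 0 -1 0;0 0 -0.5 1.0;1 -0.13 0 0.1;1 -0.13 0 0;1 -0.13 0 0"

```text
clock: 39.58
ee_pos: [0.5614, 0.1638, 0.1847]
ee_rot: [-0.614, 0.789, 0.002, -0.003]
wrist_force: [-0.1, 0.5, -2.6]
gripper_width: 0.0246
grasp_force: 59.3
```

Emit:
carry_out --commands "1 -0.13 0 0;1 -0.13 0 0;1 -0.13 0 0;1 -0.13 0 0;1 -0.13 0 0"

```text
clock: 40.2
ee_pos: [0.5504, 0.0645, 0.1856]
ee_rot: [-0.614, 0.789, 0.002, -0.002]
wrist_force: [0.1, 0.3, -3.0]
gripper_width: 0.0247
grasp_force: 59.3
```

Emit:
carry_out --commands "1 -0.13 0 0;1 -0.13 0 0;1 -0.13 0 0;1 -0.13 0 0;1 -0.13 0 0"

```text
clock: 40.83
ee_pos: [0.5385, -0.0357, 0.1855]
ee_rot: [-0.615, 0.789, 0.002, -0.002]
wrist_force: [0.8, -0.0, -2.3]
gripper_width: 0.025
grasp_force: 59.3
```

Emit:
carry_out --commands "1 -0.13 0 0;1 -0.13 0 0;1 -0.13 0 0;1 -0.13 0 0;1 -0.13 0 0"

```text
clock: 41.45
ee_pos: [0.5266, -0.1358, 0.1855]
ee_rot: [-0.614, 0.789, 0.002, -0.002]
wrist_force: [-0.3, 0.7, -2.3]
gripper_width: 0.0243
grasp_force: 59.3
```

Emit:
carry_out --commands "1 -0.13 0 0;1 -0.13 0 0;1 -0.13 0 0;1 -0.13 0 0;0 0 0 0"

```text
clock: 42.08
ee_pos: [0.5171, -0.2164, 0.1855]
ee_rot: [-0.614, 0.79, 0.002, -0.002]
wrist_force: [0.2, -0.1, -1.8]
gripper_width: 0.0246
grasp_force: 59.3
```

```bash
python3 - <<'E'
from h import *
import json
to(.5077,-.2713,.053,-104.2)
p=camera_params('wrist'); json.dump({k:np.array(v).tolist() for k,v in p.items()},open('w8.json','w'))
save('wrist','w8.png')
for r in recognise('module_a','wrist')[:3]: print(np.round(r['uv'],1),round(r['confidence'],2),ray(p,r['uv'],.07))
for q in [(.5077,-.2713),(.492,-.3333),(.5234,-.2092)]: print(np.round(proj(p,[*q,.005]),1))
E
```

```text
t 42.1 tcp [ 0.5171 -0.2164  0.1855] psi -104.3 deg tilt 0.28 q [-0.4   0.34 -0.11  1.12 -0.   -1.72] w 0.0246 F [ 0.2 -0.1 -1.8] [0.08 0.03 0.01] g 59.3
units to go [ 2.77 -0.25  6.63] turn -0.02
  if turned first [ 2.78 -0.22  6.63]
[323.2 253.5] 0.95 [ 0.52993403 -0.16235212  0.07      ]
[334.1  13.2] 0.67 [ 0.47488695 -0.34724862  0.07      ]
[322.7 338.8] 0.39 [ 0.55293297 -0.0735198   0.07      ]
[317.3 122.8]
[316.9  52.7]
[317.6 185.5]
```

View pics/w8.png

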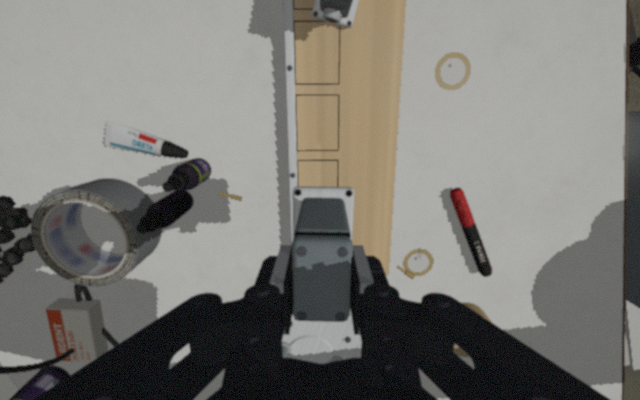

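The place 2 outline is seen centred at (317,122.5), against a predicted (317.3,122.8), so the board fit holds. The held module's top-face screws centre on about (322,284).

```bash
python3 - <<'E'
from h import *
P,R,s=st(); p=camera_params('wrist')
a=ray(p,(322,284),P[2]+.030); print('top offset in tool',R.T@(a-P))
b=ray(p,(322,187),P[2]-.038); print('foot front edge (expect 25mm)',R.T@(b-P))
E
```

```text
t 42.2 tcp [ 0.5171 -0.2148  0.1855] psi -104.2 deg tilt 0.30 q [-0.39  0.34 -0.11  1.12 -0.   -1.72] w 0.0245 F [-0.4  0.3 -2.5] [-0.   -0.03  0.06] g 59.2
top offset in tool [ 0.00022318 -0.00105788 -0.03000594]
foot front edge (expect 25mm) [ 0.02568395 -0.00091294  0.03800133]
```

Emit:
carry_out --commands "0.95 -0.06 0 0;0.95 -0.06 0 0;0.95 -0.06 0 0;0 0 1 0;0 0 1 0"

```text
clock: 42.8
ee_pos: [0.5065, -0.2724, 0.1454]
ee_rot: [-0.614, 0.789, 0.001, -0.002]
wrist_force: [-0.0, -0.1, -2.5]
gripper_width: 0.0248
grasp_force: 59.2
```

Emit:
carry_out --commands "0 0 1 0;0 0 1 0;0 0 1 0;0 0 0.8 0;0 0 0.4 0"

```text
clock: 43.42
ee_pos: [0.5055, -0.271, 0.0606]
ee_rot: [-0.614, 0.789, 0.002, -0.002]
wrist_force: [0.7, -0.3, -2.3]
gripper_width: 0.0248
grasp_force: 59.2
```

Emit:
carry_out --commands "0 0 0.2 0;0 0 0.1 0;0 0 0 0"

```text
clock: 43.8
ee_pos: [0.5064, -0.2708, 0.056]
ee_rot: [-0.615, 0.789, 0.001, -0.002]
wrist_force: [0.7, 0.6, -2.6]
gripper_width: 0.0245
grasp_force: 59.2
```

```bash
python3 - <<'E'
from h import *
to(.5077,-.2713,.051,-104.2)
E
```

```text
t 43.8 tcp [ 0.5064 -0.2708  0.056 ] psi -104.2 deg tilt 0.25 q [-0.49  0.46 -0.29  0.83 -0.   -1.81] w 0.0245 F [ 0.7  0.6 -2.6] [0.02 0.04 0.02] g 59.2
units to go [ 0.01 -0.07  0.25] turn 0.01
  if turned first [ 0.01 -0.07  0.25]
```

Emit:
carry_out --commands "0 0 0.1 0;0 0 0.1 0;0 0 0.05 0;0 0 0 0"

```text
clock: 44.3
ee_pos: [0.5061, -0.2707, 0.0511]
ee_rot: [-0.614, 0.789, 0.002, -0.002]
wrist_force: [-1.7, 0.7, 2.3]
gripper_width: 0.0247
grasp_force: 59.8
```

Emit:
carry_out --commands "0 0 0 0;0 0 0 0;0 0 -0.5 0;0 0 -1 0;0 0 -1 0" --jaw 42

```text
clock: 44.92
ee_pos: [0.5065, -0.2708, 0.1017]
ee_rot: [-0.615, 0.789, 0.002, -0.002]
wrist_force: [0.4, -0.3, 0.3]
gripper_width: 0.0421
grasp_force: 0.0
```

Emit:
carry_out --commands "0 0 -1 0;0 0 -1 0;0 0 -1 0;0 0 -1 0;0 0 -1 0"

```text
clock: 45.55
ee_pos: [0.507, -0.2708, 0.2021]
ee_rot: [-0.614, 0.789, 0.001, -0.002]
wrist_force: [-0.4, -0.5, -0.2]
gripper_width: 0.0421
grasp_force: 0.0
```

```bash
python3 - <<'E'
from h import *
to(.515,.2665,.22,-154)
E
```

```text
t 45.5 tcp [ 0.507  -0.2708  0.2021] psi -104.2 deg tilt 0.24 q [-0.49  0.36 -0.05  1.17 -0.   -1.81] w 0.0421 F [-0.4 -0.5 -0.2] [-0.02 -0.03 -0.05] g 0.0
units to go [-26.15   6.19  -0.9 ] turn 10.87
  if turned first [-12.14  23.97  -0.9 ]
```

```bash
python3 - <<'E'
from h import *
import json
p=camera_params('wrist'); json.dump({k:np.array(v).tolist() for k,v in p.items()},open('w9.json','w'))
save('wrist','w9.png')
for r in recognise('module_d','wrist')[:4]: print(np.round(r['uv'],1),round(r['confidence'],2),ray(p,r['uv'],.075))
i=cv2.imread('pics/w9.png')[0:200,240:400];i=cv2.resize(cv2.convertScaleAbs(i,alpha=1.6),None,fx=3,fy=3,interpolation=2)
for k in range(0,480,30): cv2.line(i,(k,0),(k,10),(0,0,255),1)
for k in range(0,600,30): cv2.line(i,(0,k),(10,k),(0,0,255),1)
cv2.imwrite('pics/w9c.png',i)
E
```

```text
[339.5  57.6] 0.66 [ 0.46717016 -0.37291287  0.075     ]
[327.9 180.6] 0.62 [ 0.49991492 -0.27842996  0.075     ]
```

View pics/w9c.png

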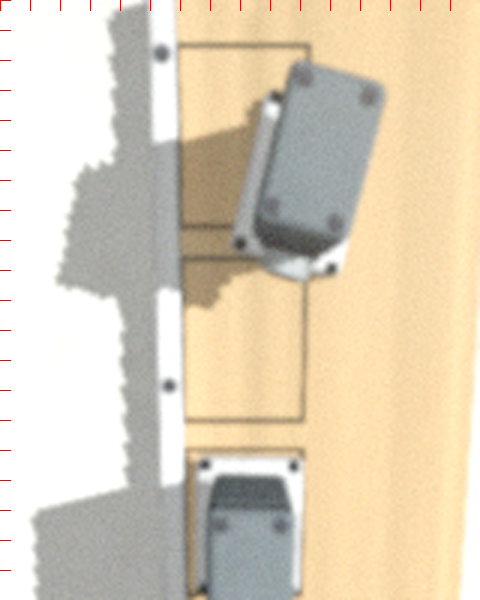

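Module m1 stands squarely in place 2. The top-face screws of d centre on (346.4,50), and it is turned about 14° in the picture.

```bash
python3 - <<'E'
from h import *
import json
p=json.load(open('w9.json'))
c=np.array((346.4,50.));d=np.array((-31.5,129))/6
a=ray(p,c-d,.081);b=ray(p,c+d,.081);v=b-a;print(v*1e3);m=(a+b)/2
y=np.degrees(np.arctan2(v[1],v[0]));print(m,y)
to(m[0],m[1],.051,y-180)
E
```

```text
[14.62121407 27.59555249  0.        ]
[ 0.46141492 -0.37598823  0.081     ] 62.083589523307936
t 45.6 tcp [ 0.5085 -0.2716  0.2036] psi -104.2 deg tilt 0.12 q [-0.49  0.35 -0.04  1.17 -0.   -1.81] w 0.0424 F [0.6 0.3 0.3] [-0.06 -0.02  0.02] g 0.0
units to go [5.62 1.01 7.64] turn 3.0
  if turned first [ 5.71 -0.36  7.63]
```

Emit:
carry_out --commands "0 0 0 1;0 0 0 1;0 0 0 1;1 -0.06 0 0;1 -0.06 0 0"

```text
clock: 46.28
ee_pos: [0.4895, -0.3084, 0.2004]
ee_rot: [-0.516, 0.857, 0.002, -0.002]
wrist_force: [-0.7, -0.9, -0.1]
gripper_width: 0.042
grasp_force: 0.0
```

Emit:
carry_out --commands "1 -0.06 0 0;1 -0.06 0 0;1 -0.06 0 0;0.7 -0.06 0 0;0 0 0 0"

```text
clock: 46.9
ee_pos: [0.4594, -0.3759, 0.2007]
ee_rot: [-0.515, 0.857, 0.001, -0.002]
wrist_force: [-0.2, 0.1, -0.7]
gripper_width: 0.0419
grasp_force: 0.0
```

```bash
python3 - <<'E'
from h import *
to(.4614,-.376,.051,-117.9)
P,R,s=st();p=camera_params('wrist'); save('wrist','w10.png')
r=recognise('module_d','wrist')[0];print(r['uv'],ray(p,r['uv'],.075))
E
```

```text
t 46.9 tcp [ 0.4594 -0.3759  0.2007] psi -118.0 deg tilt 0.28 q [-0.68  0.39  0.    1.19 -0.   -1.77] w 0.0419 F [-0.2  0.1 -0.7] [ 0.01 -0.01  0.02] g 0.0
units to go [-0.06 -0.12  7.49] turn -0.02
  if turned first [-0.04 -0.09  7.49]
t 46.9 tcp [ 0.4594 -0.3759  0.2007] psi -118.0 deg tilt 0.28 q [-0.68  0.39  0.    1.19 -0.   -1.77] w 0.0419 F [-0.2  0.1 -0.7] [ 0.01 -0.01  0.02] g 0.0
[317.8, 182.9] [ 0.45952894 -0.38402598  0.075     ]
```

Emit:
carry_out --commands "0 -0.1 1 0;0 0 1 0;0 0 1 0;0 0 1 0;0 0 1 0"

```text
clock: 47.62
ee_pos: [0.4616, -0.3748, 0.1003]
ee_rot: [-0.516, 0.856, 0.002, -0.002]
wrist_force: [0.2, 0.5, 0.5]
gripper_width: 0.0421
grasp_force: 0.0
```

Emit:
carry_out --commands "0 0 1 0;0 0 0.8 0;0 0 0.6 0;0 0 0 0;0 0 0 0"

```text
clock: 48.25
ee_pos: [0.4613, -0.376, 0.0533]
ee_rot: [-0.516, 0.857, 0.001, -0.002]
wrist_force: [0.8, -0.1, 0.1]
gripper_width: 0.0421
grasp_force: 0.0
```

Emit:
carry_out --commands "0 0 0 0;0 0 0 0;0 0 0 0" --jaw 0

```text
clock: 48.62
ee_pos: [0.4612, -0.3761, 0.0538]
ee_rot: [-0.516, 0.857, 0.001, -0.002]
wrist_force: [-2.1, 0.6, 5.4]
gripper_width: 0.0246
grasp_force: 59.6
```

Emit:
carry_out --commands "0 0 -0.5 0;0 0 -1 0;0 0 0 -1;0 0 0 -1;0 0 0 -1"

```text
clock: 49.25
ee_pos: [0.4608, -0.3756, 0.0827]
ee_rot: [-0.616, 0.788, 0.002, -0.002]
wrist_force: [-0.4, 0.3, -2.2]
gripper_width: 0.0247
grasp_force: 59.3
```

```bash
python3 - <<'E'
from h import *
to(.492,-.3333,.053,-104.2)
p=camera_params('wrist');P,R,s=st(); save('wrist','w11.png')
r=recognise('module_d','wrist')[0];print(r['uv'],R.T@(ray(p,r['uv'],P[2]+.03)-P))
E
```

```text
t 49.2 tcp [ 0.4608 -0.3756  0.0827] psi -104.0 deg tilt 0.31 q [-0.68  0.47 -0.2   0.91 -0.   -2.01] w 0.0247 F [-0.4  0.3 -2.2] [-0.07  0.04  0.06] g 59.3
units to go [-2.43 -1.01  1.48] turn 0.04
  if turned first [-2.43 -0.99  1.49]
t 49.2 tcp [ 0.4608 -0.3756  0.0827] psi -104.0 deg tilt 0.31 q [-0.68  0.47 -0.2   0.91 -0.   -2.01] w 0.0247 F [-0.4  0.3 -2.2] [-0.07  0.04  0.06] g 59.3
[322.3, 247.8] [ 0.01708581 -0.00096882 -0.02999806]
```

```bash
python3 - <<'E'
from h import *
a=cv2.imread('pics/w8.png',0);b=cv2.imread('pics/w11.png',0)
t=a[240:330,290:356]
r=cv2.matchTemplate(b[200:360,270:376],t,cv2.TM_CCOEFF_NORMED);_,v,_,l=cv2.minMaxLoc(r);print(v,'shift',l[0]-20,l[1]-40)
P,R,s=st();p=camera_params('wrist')
uv=(322+l[0]-20,284+l[1]-40);print('top offset',R.T@(ray(p,uv,P[2]+.0272)-P))
E
```

```text
0.8987318277359009 shift 0 -5
t 49.4 tcp [ 0.4609 -0.3756  0.0827] psi -104.2 deg tilt 0.31 q [-0.68  0.47 -0.2   0.91 -0.   -2.01] w 0.0245 F [-0.2  0.5 -2.5] [ 0.01 -0.01 -0.03] g 59.3
top offset [ 0.00102991 -0.00105424 -0.02720556]
```

Emit:
carry_out --commands "-0.83 -0.32 0 0;-0.83 -0.32 0 0;-0.83 -0.3 0 0;0 0 0.6 0;0 0 0.5 0"

```text
clock: 49.98
ee_pos: [0.4911, -0.3316, 0.0596]
ee_rot: [-0.615, 0.789, 0.002, -0.002]
wrist_force: [-1.3, 0.5, -3.1]
gripper_width: 0.0246
grasp_force: 59.2
```

Emit:
carry_out --commands "0 0 0.15 0;0 0 0.1 0;0 0 0.05 0;0 0 0 0"

```text
clock: 50.48
ee_pos: [0.4913, -0.3323, 0.0548]
ee_rot: [-0.614, 0.789, 0.002, -0.002]
wrist_force: [0.5, -0.4, -3.0]
gripper_width: 0.0248
grasp_force: 59.2
```

```bash
python3 - <<'E'
from h import *
to(.4919,-.3333,.0538,-104.2)
E
```

```text
t 50.5 tcp [ 0.4913 -0.3323  0.0548] psi -104.2 deg tilt 0.27 q [-0.59  0.49 -0.24  0.85 -0.   -1.92] w 0.0248 F [ 0.5 -0.4 -3. ] [ 0.01 -0.01  0.05] g 59.2
units to go [ 0.04 -0.04  0.05] turn 0.0
  if turned first [ 0.04 -0.04  0.05]
```

Lower, release, rise, and head back to the pot for m2.

Emit:
carry_out --commands "0 0 0.06 0;0 0 0.05 0;0 0 0.04 0;0 0 0 0"

```text
clock: 50.98
ee_pos: [0.4915, -0.3323, 0.0538]
ee_rot: [-0.614, 0.789, 0.001, -0.002]
wrist_force: [-2.6, 1.2, 9.9]
gripper_width: 0.0245
grasp_force: 60.8
```

Emit:
carry_out --commands "0 0 0 0;0 0 0 0;0 0 -0.5 0;0 0 -1 0;0 0 -1 0" --jaw 42

```text
clock: 51.6
ee_pos: [0.4916, -0.3321, 0.1025]
ee_rot: [-0.614, 0.789, 0.002, -0.002]
wrist_force: [0.3, 0.5, 0.0]
gripper_width: 0.042
grasp_force: 0.0
```

Emit:
carry_out --commands "0 0 -1 0;0 0 -1 0;0 0 -1 0;0 0 -1 0;0 0 -1 0"

```text
clock: 52.22
ee_pos: [0.4921, -0.3322, 0.2029]
ee_rot: [-0.614, 0.789, 0.001, -0.002]
wrist_force: [-0.2, 0.2, 0.0]
gripper_width: 0.042
grasp_force: 0.0
```

```bash
python3 - <<'E'
from h import *
to(.515,.2665,.2,-154)
E
```

```text
t 52.2 tcp [ 0.4921 -0.3322  0.2029] psi -104.2 deg tilt 0.26 q [-0.59  0.39  0.01  1.19 -0.   -1.92] w 0.0420 F [-0.2  0.2  0. ] [ 0.05 -0.03  0.01] g 0.0
units to go [-29.3    6.22   0.14] turn 10.87
  if turned first [-14.15  26.4    0.14]
```

Emit:
carry_out --commands "-0.98 0.21 0 0;-0.98 0.21 0 0;-0.98 0.21 0 0;-0.98 0.21 0 0;-0.98 0.21 0 0"

```text
clock: 52.85
ee_pos: [0.4955, -0.2301, 0.2014]
ee_rot: [-0.615, 0.789, 0.002, -0.002]
wrist_force: [0.0, -0.6, -0.5]
gripper_width: 0.0422
grasp_force: 0.0
```

Emit:
carry_out --commands "-0.98 0.21 0 0;-0.98 0.21 0 0;-0.98 0.21 0 0;-0.98 0.21 0 0;-0.98 0.21 0 0"

```text
clock: 53.48
ee_pos: [0.4994, -0.1305, 0.2017]
ee_rot: [-0.614, 0.789, 0.002, -0.002]
wrist_force: [0.3, -0.2, 0.6]
gripper_width: 0.0419
grasp_force: 0.0
```

Emit:
carry_out --commands "-0.98 0.21 0 0;-0.98 0.21 0 0;-0.98 0.21 0 0;-0.98 0.21 0 0;-0.98 0.21 0 0"

```text
clock: 54.1
ee_pos: [0.5029, -0.0303, 0.2017]
ee_rot: [-0.615, 0.789, 0.002, -0.002]
wrist_force: [-0.1, 0.1, -0.3]
gripper_width: 0.0418
grasp_force: 0.0
```

Emit:
carry_out --commands "-0.98 0.21 0 0;-0.98 0.21 0 0;-0.98 0.21 0 0;-0.98 0.21 0 0;-0.98 0.21 0 0"

```text
clock: 54.72
ee_pos: [0.5064, 0.0698, 0.2018]
ee_rot: [-0.614, 0.789, 0.002, -0.002]
wrist_force: [-0.5, 1.2, -0.3]
gripper_width: 0.0417
grasp_force: 0.0
```

Emit:
carry_out --commands "-0.98 0.21 0 0;-0.98 0.21 0 0;-0.98 0.21 0 0;-0.98 0.21 0 0;-0.98 0.21 0 0"

```text
clock: 55.35
ee_pos: [0.5102, 0.17, 0.2018]
ee_rot: [-0.615, 0.789, 0.002, -0.002]
wrist_force: [0.4, 0.0, 0.2]
gripper_width: 0.0422
grasp_force: 0.0
```

Emit:
carry_out --commands "-0.98 0.21 0 0;-0.98 0.21 0 0;-0.98 0.21 0 0;-0.98 0.21 0 0;-0.98 0.21 0 0"

```text
clock: 55.98
ee_pos: [0.5139, 0.2702, 0.2018]
ee_rot: [-0.614, 0.789, 0.002, -0.002]
wrist_force: [-0.2, -0.7, -0.1]
gripper_width: 0.0421
grasp_force: 0.0
```

Emit:
carry_out --commands "0 0 0 1;0 0 0 1;0 0 0 1;0 0 0 1;0 0 0 1"

```text
clock: 56.6
ee_pos: [0.5139, 0.2695, 0.2018]
ee_rot: [-0.444, 0.896, 0.001, -0.002]
wrist_force: [-0.3, -0.5, 0.7]
gripper_width: 0.042
grasp_force: 0.0
```

Emit:
carry_out --commands "0 0 0 1;0 0 0 1;0 0 0 1;0 0 0 1;0 0 0 1"

```text
clock: 57.22
ee_pos: [0.5139, 0.2695, 0.2018]
ee_rot: [-0.257, 0.966, 0.001, -0.002]
wrist_force: [-0.3, 0.0, 0.0]
gripper_width: 0.0422
grasp_force: 0.0
```

Emit:
carry_out --commands "0 0 0 0.87;0 0 0 0"

```text
clock: 57.48
ee_pos: [0.5139, 0.2694, 0.2018]
ee_rot: [-0.225, 0.974, 0.001, -0.002]
wrist_force: [-0.2, 0.2, -0.2]
gripper_width: 0.042
grasp_force: 0.0
```

```bash
python3 - <<'E'
from h import *
to(.515,.2665,.055,-154)
p=camera_params('wrist'); save('wrist','w12.png')
for r in trace('module_a','wrist')[:2]:
    print(r['uv'],ray(p,r['uv'],.08)); ys,xs=np.nonzero(r['region']);print(cv2.minAreaRect(np.c_[xs,ys].astype(np.float32)))
E
```

```text
t 57.5 tcp [0.5139 0.2694 0.2018] psi -153.9 deg tilt 0.29 q [ 0.48  0.37 -0.03  1.18  0.    0.03] w 0.0420 F [-0.2  0.2 -0.2] [-0.01 -0.02  0.01] g 0.0
units to go [-0.02 -0.17  7.34] turn 0.01
  if turned first [ 0.01 -0.16  7.34]
[318.6, 181.1] [0.5072401  0.26238653 0.08      ]
((320.5, 181.5), (63.0, 35.0), 90.0)
```

Emit:
carry_out --commands "0.05 -0.12 1 0;0 0 1 0;0 0 1 0;0 0 1 0;0 0 1 0"

```text
clock: 58.2
ee_pos: [0.5135, 0.2665, 0.1012]
ee_rot: [-0.225, 0.974, 0.001, -0.002]
wrist_force: [-0.4, 0.4, -0.4]
gripper_width: 0.042
grasp_force: 0.0
```

Emit:
carry_out --commands "0 0 0.8 0;0 0 0.8 0;0 0 0.7 0;0 0 0 0;0 0 0 0"

```text
clock: 58.82
ee_pos: [0.5136, 0.2665, 0.0561]
ee_rot: [-0.225, 0.974, 0.001, -0.002]
wrist_force: [-0.9, 0.1, 0.9]
gripper_width: 0.042
grasp_force: 0.0
```

Emit:
carry_out --commands "0 0 0 0;0 0 0 0;0 0 0 0" --jaw 0

```text
clock: 59.2
ee_pos: [0.5138, 0.267, 0.0568]
ee_rot: [-0.225, 0.974, 0.001, -0.002]
wrist_force: [-0.6, 1.2, 4.9]
gripper_width: 0.0246
grasp_force: 60.2
```

```bash
python3 - <<'E'
from h import *
st()
E
```

```text
t 59.2 tcp [0.5138 0.267  0.0568] psi -154.0 deg tilt 0.24 q [ 0.48  0.46 -0.28  0.83  0.    0.02] w 0.0246 F [-0.6  1.2  4.9] [ 0.3   0.16 -0.03] g 60.2
```

Emit:
carry_out --commands "0 0 -1 0;0 0 -1 0;0 0 -1 0;0 0 -1 0;0 0 -1 0"

```text
clock: 59.82
ee_pos: [0.5131, 0.2655, 0.1555]
ee_rot: [-0.225, 0.974, 0.0, -0.003]
wrist_force: [0.2, 1.1, -3.2]
gripper_width: 0.0244
grasp_force: 59.2
```

Emit:
carry_out --commands "0 0 -1 0;0 0 -0.5 -1;0 0 0 -1;0 0 0 -1;0 0 0 -1"

```text
clock: 60.45
ee_pos: [0.5133, 0.2655, 0.1849]
ee_rot: [-0.378, 0.926, 0.001, -0.003]
wrist_force: [-0.4, -0.2, -2.1]
gripper_width: 0.0248
grasp_force: 59.4
```

Emit:
carry_out --commands "0 0 0 -1;0 0 0 -1;0 0 0 -1;0 0 0 -1;0 0 0 -1"

```text
clock: 61.08
ee_pos: [0.5133, 0.2655, 0.1848]
ee_rot: [-0.555, 0.832, 0.001, -0.003]
wrist_force: [0.3, 0.4, -2.7]
gripper_width: 0.0245
grasp_force: 59.4
```

Emit:
carry_out --commands "0 0 0 -1;0 0 0 -0.87;1 -0.27 0 0;1 -0.27 0 0;1 -0.27 0 0"

```text
clock: 61.7
ee_pos: [0.5146, 0.202, 0.1855]
ee_rot: [-0.614, 0.789, 0.002, -0.002]
wrist_force: [0.1, 0.7, -3.0]
gripper_width: 0.0246
grasp_force: 59.3
```

Emit:
carry_out --commands "1 -0.27 0 0;1 -0.27 0 0;1 -0.27 0 0;1 -0.27 0 0;1 -0.27 0 0"

```text
clock: 62.32
ee_pos: [0.5166, 0.0991, 0.1858]
ee_rot: [-0.614, 0.789, 0.002, -0.002]
wrist_force: [0.1, 0.1, -1.7]
gripper_width: 0.0245
grasp_force: 59.3
```

Emit:
carry_out --commands "1 -0.27 0 0;1 -0.27 0 0;1 -0.27 0 0;1 -0.27 0 0;1 -0.27 0 0"

```text
clock: 62.95
ee_pos: [0.5182, -0.0045, 0.1857]
ee_rot: [-0.614, 0.789, 0.002, -0.002]
wrist_force: [0.3, -0.0, -2.9]
gripper_width: 0.0243
grasp_force: 59.3
```

Emit:
carry_out --commands "1 -0.27 0 0;1 -0.27 0 0;1 -0.27 0 0;1 -0.27 0 0;1 -0.27 0 0"

```text
clock: 63.58
ee_pos: [0.5197, -0.108, 0.1856]
ee_rot: [-0.614, 0.789, 0.002, -0.002]
wrist_force: [0.9, -0.4, -2.3]
gripper_width: 0.0244
grasp_force: 59.3
```

Emit:
carry_out --commands "1 -0.27 0 0;1 -0.27 0 0;1 -0.27 0 0;0 0 0 0;0 0 0 0"

```text
clock: 64.2
ee_pos: [0.5209, -0.1687, 0.1855]
ee_rot: [-0.614, 0.789, 0.002, -0.002]
wrist_force: [0.4, 0.5, -1.8]
gripper_width: 0.0248
grasp_force: 59.3
```

```bash
python3 - <<'E'
from h import *
P,R,s=st();p=camera_params('wrist');save('wrist','w13.png')
a=cv2.imread('pics/w8.png',0);b=cv2.imread('pics/w13.png',0)
t=a[240:330,290:356]
r=cv2.matchTemplate(b[200:360,270:376],t,cv2.TM_CCOEFF_NORMED);_,v,_,l=cv2.minMaxLoc(r);print(v,'shift',l[0]-20,l[1]-40)
uv=(322+l[0]-20,284+l[1]-40);o=R.T@(ray(p,uv,P[2]+.0292)-P);print('top offset',o)
to(.5234,-.2092,.053,-104.2)
E
```

```text
t 64.2 tcp [ 0.5209 -0.1687  0.1855] psi -104.2 deg tilt 0.31 q [-0.31  0.32 -0.14  1.11 -0.   -1.64] w 0.0248 F [ 0.4  0.5 -1.8] [ 0.01 -0.03  0.03] g 59.3
0.9495733380317688 shift 0 -2
top offset [ 0.0007378  -0.00104801 -0.02920592]
t 64.2 tcp [ 0.5208 -0.1684  0.1855] psi -104.2 deg tilt 0.31 q [-0.31  0.32 -0.15  1.11 -0.   -1.64] w 0.0251 F [ 0.2 -0.6 -1.7] [ 0.05 -0.01 -0.02] g 59.3
units to go [ 1.94 -0.66  6.62] turn 0.01
  if turned first [ 1.94 -0.62  6.62]
```

Emit:
carry_out --commands "0.96 -0.29 0 0;0.96 -0.29 0 0;0 0 1 0;0 0 1 0;0 0 1 0"

```text
clock: 64.88
ee_pos: [0.5228, -0.2102, 0.125]
ee_rot: [-0.614, 0.789, 0.001, -0.002]
wrist_force: [0.4, 0.0, -2.0]
gripper_width: 0.0251
grasp_force: 59.3
```

Emit:
carry_out --commands "0 0 1 0;0 0 1 0;0 0 0.8 0;0 0 0.5 0;0 0 0 0"

```text
clock: 65.5
ee_pos: [0.5217, -0.2091, 0.0589]
ee_rot: [-0.614, 0.789, 0.002, -0.002]
wrist_force: [-0.7, 0.6, -2.6]
gripper_width: 0.0247
grasp_force: 59.3
```

```bash
python3 - <<'E'
from h import *
to(.5234,-.2092,.0518,-104.2)
E
```

```text
t 65.5 tcp [ 0.5217 -0.2091  0.0589] psi -104.2 deg tilt 0.37 q [-0.38  0.44 -0.31  0.82 -0.   -1.7 ] w 0.0247 F [-0.7  0.6 -2.6] [-0.04 -0.02 -0.03] g 59.3
units to go [-0.02 -0.08  0.35] turn 0.0
  if turned first [-0.02 -0.08  0.35]
```

Emit:
carry_out --commands "0 0 0.15 0;0 0 0.1 0;0 0 0.06 0;0 0 0.04 0;0 0 0 0"

```text
clock: 66.12
ee_pos: [0.5222, -0.2087, 0.0526]
ee_rot: [-0.615, 0.789, 0.002, -0.002]
wrist_force: [0.5, -0.5, -2.6]
gripper_width: 0.0246
grasp_force: 59.3
```

Emit:
carry_out --commands "0 0 0 0;0 0 0 0;0 0 -0.5 0;0 0 -1 0;0 0 -1 0" --jaw 42

```text
clock: 66.75
ee_pos: [0.5226, -0.2089, 0.1038]
ee_rot: [-0.615, 0.789, 0.001, -0.002]
wrist_force: [-0.4, -1.3, -0.1]
gripper_width: 0.042
grasp_force: 0.0
```

Emit:
carry_out --commands "0 0 -1 0;0 0 -1 0;0 0 -1 0;0 0 -1 0;0 0 -1 0"

```text
clock: 67.38
ee_pos: [0.5231, -0.2089, 0.2042]
ee_rot: [-0.614, 0.789, 0.001, -0.002]
wrist_force: [0.1, -0.1, -0.5]
gripper_width: 0.0421
grasp_force: 0.0
```

Emit:
carry_out --commands "-1 0.2 -1 0;-1 0.2 -1 0;-1 0.2 -1 0;-1 0.2 0 0;-1 0.2 0 0"

```text
clock: 68.0
ee_pos: [0.5281, -0.1059, 0.2623]
ee_rot: [-0.614, 0.789, 0.002, -0.002]
wrist_force: [0.2, 0.4, -0.1]
gripper_width: 0.0421
grasp_force: 0.0
```

Emit:
carry_out --commands "-1 0.2 0 0;0 0 0 0"

```text
clock: 68.25
ee_pos: [0.5289, -0.085, 0.2618]
ee_rot: [-0.615, 0.788, 0.002, -0.002]
wrist_force: [0.1, 0.1, -0.6]
gripper_width: 0.0417
grasp_force: 0.0
```

```bash
python3 - <<'E'
from h import *
import json
st();p=camera_params('wrist');json.dump({k:np.array(v).tolist() for k,v in p.items()},open('w14.json','w'));save('wrist','w14.png')
for r in recognise('module_a','wrist')[:5]: print(np.round(r['uv']),round(r['confidence'],2),ray(p,r['uv'],.075))
for r in recognise('lid_handle','wrist')[:3]: print('h',np.round(r['uv']),round(r['confidence'],2),ray(p,r['uv'],.046))
for k in [(.492,-.3333),(.5077,-.2713),(.5234,-.2092)]: print(np.round(proj(p,[*k,.081])),np.round(proj(p,[*k,.005])))
E
```

```text
t 68.2 tcp [ 0.5289 -0.085   0.2618] psi -104.0 deg tilt 0.38 q [-0.16  0.27 -0.01  1.29 -0.   -1.48] w 0.0417 F [ 0.1  0.1 -0.6] [0.01 0.02 0.02] g 0.0
[303.  14.] 0.68 [ 0.50832705 -0.23817903  0.075     ]
[302.  56.] 0.59 [ 0.5185983  -0.20311867  0.075     ]
[329.  90.] 0.34 [ 0.50073074 -0.16714206  0.075     ]
h [296. 227.] 0.77 [ 0.57516053 -0.02628139  0.046     ]
[ 292. -120.] [298. -72.]
[293. -29.] [299.  -3.]
[295.  50.] [300.  60.]
```

View pics/w14.png

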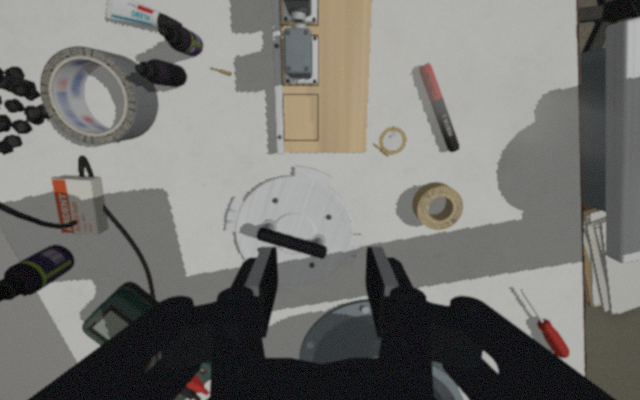

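The lid was knocked about 4 cm, and its handle now runs from (261,234) to (325,252). Module m2 sits inside its outline at place 3 and the bystanders look untouched.

```bash
python3 - <<'E'
from h import *
import json
p=json.load(open('w14.json'))
a=ray(p,(261,234),.046);b=ray(p,(325,252),.046);v=b-a
print(a,b,'len',np.linalg.norm(v),'c',(a+b)/2,'ang',np.degrees(np.arctan2(v[1],v[0])))
c=(a+b)/2; ang=np.degrees(np.arctan2(v[1],v[0]))
to(c[0],c[1],.2,ang)
to(c[0],c[1],.2,ang+180)
E
```

```text
[ 0.61857376 -0.02737661  0.046     ] [0.5490797 0.0148874 0.046    ] len 0.08133677698171812 c [ 0.58382673 -0.00624461  0.046     ] ang 148.6934053521413
t 68.4 tcp [ 0.5292 -0.0867  0.2622] psi -104.2 deg tilt 0.33 q [-0.16  0.27 -0.01  1.29 -0.   -1.49] w 0.0418 F [-0.4  0.1 -0.3] [ 0.01 -0.01  0.01] g 0.0
units to go [-4.57 -1.68  3.09] turn 23.37
  if turned first [-0.24  4.86  3.11]
t 68.4 tcp [ 0.5292 -0.0867  0.2622] psi -104.2 deg tilt 0.33 q [-0.16  0.27 -0.01  1.29 -0.   -1.49] w 0.0418 F [-0.4  0.1 -0.3] [ 0.01 -0.01  0.01] g 0.0
units to go [-4.57 -1.68  3.09] turn -15.9
  if turned first [ 0.24 -4.86  3.11]
```

```bash
python3 - <<'E'
from h import *
o=get_obs();T=np.eye(4);T[:3,:3]=Ro.from_quat(o['ee_rot']).as_matrix();T[:3,3]=o['ee_pos']
p=camera_params('wrist');C=np.linalg.inv(T)@np.array(p['cam_to_world'])
W=np.eye(4);q=np.array([.997,-.081,-.002,0]);W[:3,:3]=Ro.from_quat(q/np.linalg.norm(q)).as_matrix();W[:3,3]=[.533,.2307,.1028]
p=dict(p);p['cam_to_world']=W@C
ax=np.array([.533,.2307])
for n,uv,z in [('toothL',(271,103),.107),('toothR',(372,104),.107),('toothLo',(275,72),.107),('toothRo',(387,78),.107),('lugL',(275,104),.098),('lugR',(372,103),.098),('gauge',(310,30),.08)]:
    d=ray(p,uv,z)[:2]-ax;print(n,np.round(np.linalg.norm(d)*1e3,1),np.degrees(np.arctan2(d[1],d[0])))
E
```

```text
toothL 77.8 8.132481298631655
toothR 76.7 -25.020199759044655
toothLo 89.3 4.320380442794429
toothRo 88.5 -26.845768118421873
lugL 77.2 7.875068582775041
lugR 77.4 -25.88354597565145
gauge 108.2 -5.682006569469454
```

Emit:
carry_out --commands "0 0 0 1;0 0 0 1;0 0 0 1;0 0 0 1;0 0 0 1" --jaw 50

```text
clock: 69.03
ee_pos: [0.5293, -0.0874, 0.2624]
ee_rot: [-0.444, 0.896, 0.001, -0.002]
wrist_force: [-0.5, -0.2, 0.1]
gripper_width: 0.0502
grasp_force: 0.0
```

Emit:
carry_out --commands "0 0 0 1;0 0 0 1;0 0 0 1;0 0 0 1;0 0 0 1"

```text
clock: 69.65
ee_pos: [0.5293, -0.0874, 0.2624]
ee_rot: [-0.257, 0.966, 0.001, -0.003]
wrist_force: [0.0, -0.6, 0.3]
gripper_width: 0.0501
grasp_force: 0.0
```

Emit:
carry_out --commands "0 0 0 1;0 0 0 1;0 0 0 1;0 0 0 1;0 0 0 1"

```text
clock: 70.28
ee_pos: [0.5293, -0.0874, 0.2623]
ee_rot: [-0.06, 0.998, 0.0, -0.003]
wrist_force: [-0.7, -0.3, 0.3]
gripper_width: 0.0502
grasp_force: 0.0
```

Emit:
carry_out --commands "0 0 0 1;0 0 0 1;0 0 0 1;0 0 0 1;0 0 0 1"

```text
clock: 70.9
ee_pos: [0.5293, -0.0874, 0.2623]
ee_rot: [0.14, 0.99, -0.0, -0.003]
wrist_force: [0.1, -0.5, -0.0]
gripper_width: 0.0499
grasp_force: 0.0
```

Emit:
carry_out --commands "0 0 0 1;0 0 0 1;0 0 0 1;-0.1 1 0 0.37;-0.1 1 0 0"

```text
clock: 71.53
ee_pos: [0.5534, -0.0544, 0.2624]
ee_rot: [0.27, 0.963, -0.001, -0.002]
wrist_force: [-0.2, -0.2, -0.2]
gripper_width: 0.05
grasp_force: 0.0
```

Emit:
carry_out --commands "0 1 0 0;0 1 0 0;0 0.86 0 0;0 0 0 0"

```text
clock: 72.03
ee_pos: [0.5834, -0.004, 0.262]
ee_rot: [0.269, 0.963, -0.001, -0.003]
wrist_force: [0.3, -0.3, 0.3]
gripper_width: 0.0499
grasp_force: 0.0
```

```bash
python3 - <<'E'
from h import *
P,R,s=st()
p=camera_params('wrist');save('wrist','w15.png')
for r in recognise('lid_handle','wrist')[:3]: print('h',np.round(r['uv']),round(r['confidence'],2),ray(p,r['uv'],.046))
g=cv2.imread('pics/w15.png',0)
c=np.array(proj(p,[.584,-.006,.046])).astype(int);print(c)
x0,y0=c-60;m=np.zeros_like(g);m[y0:y0+120,x0:x0+120]=g[y0:y0+120,x0:x0+120]<60
n,l,st_,cc=cv2.connectedComponentsWithStats(m)
for k in range(1,n):
    if st_[k,4]<200: continue
    ys,xs=np.nonzero(l==k);Q=np.array([ray(p,(x,y),.046)[:2] for x,y in zip(xs,ys)])
    mu=Q.mean(0);v=np.linalg.svd(Q-mu,full_matrices=False)[2][0];print(st_[k],mu,np.degrees(np.arctan2(v[1],v[0])),cv2.minAreaRect((Q*1e3).astype(np.float32)))
E
```

```text
t 72.0 tcp [ 0.5834 -0.004   0.262 ] psi 148.8 deg tilt 0.30 q [-0.01  0.35  0.11  1.33  0.    0.54] w 0.0499 F [ 0.3 -0.3  0.3] [ 0.01 -0.   -0.02] g 0.0
h [151. 213.] 0.69 [ 0.52301186 -0.20537336  0.046     ]
h [320. 163.] 0.58 [ 0.57584752 -0.00175272  0.046     ]
h [132. 184.] 0.56 [ 0.48358207 -0.20203189  0.046     ]
[320 171]
[318 133  13  74 854] [ 0.58510714 -0.00231926] -32.15344599085607 ((585.5825805664062, -2.604206085205078), (13.422748565673828, 84.8882064819336), 57.79387283325195)
```

Emit:
carry_out --commands "-0.04 0.12 1 0.2;0 0 1 0;0 0 1 0;0 0 1 0;0 0 1 0"

```text
clock: 72.75
ee_pos: [0.5837, -0.0044, 0.162]
ee_rot: [0.278, 0.961, -0.001, -0.002]
wrist_force: [-0.0, -0.3, -0.0]
gripper_width: 0.0497
grasp_force: 0.0
```

Emit:
carry_out --commands "0 0 1 0;0 0 1 0;0 0 1 0;0 0 1 0;0 0 1 0"

```text
clock: 73.38
ee_pos: [0.5834, -0.0044, 0.062]
ee_rot: [0.278, 0.961, -0.001, -0.002]
wrist_force: [-0.5, -0.9, 0.6]
gripper_width: 0.0499
grasp_force: 0.0
```

Emit:
carry_out --commands "0 0 1 0;0 0 0.8 0;0 0 0.5 0;0 0 0 0"

```text
clock: 73.88
ee_pos: [0.5829, -0.0037, 0.0158]
ee_rot: [0.278, 0.961, -0.001, -0.003]
wrist_force: [-0.5, 0.2, 0.2]
gripper_width: 0.05
grasp_force: 0.0
```

Emit:
carry_out --commands "0 0 0 0;0 0 0 0;0 0 0 0" --jaw 0

```text
clock: 74.25
ee_pos: [0.5846, -0.0032, 0.0174]
ee_rot: [0.277, 0.961, 0.0, -0.001]
wrist_force: [0.9, 1.3, 4.2]
gripper_width: 0.0145
grasp_force: 61.5
```

```bash
python3 - <<'E'
from h import *
st()
E
```

```text
t 74.2 tcp [ 0.5846 -0.0032  0.0174] psi 147.8 deg tilt 0.16 q [-0.01  0.51 -0.31  0.75  0.    0.56] w 0.0145 F [0.9 1.3 4.2] [ 0.2  -0.02 -0.03] g 61.5
```

Emit:
carry_out --commands "0 0 -0.5 0;0 0 -1 0;0 0 -1 0;0 0 -1 0;0 0 -1 0"

```text
clock: 74.88
ee_pos: [0.5826, -0.0037, 0.1063]
ee_rot: [0.277, 0.961, -0.001, -0.004]
wrist_force: [0.3, -0.2, -4.2]
gripper_width: 0.0144
grasp_force: 60.2
```

Emit:
carry_out --commands "0 0 -1 0;0 0 -1 0;0 0 -1 0;0 0 -1 -0.17;0 0 0 0"

```text
clock: 75.5
ee_pos: [0.5848, -0.0037, 0.1874]
ee_rot: [0.271, 0.963, -0.0, -0.002]
wrist_force: [-0.3, 0.1, -5.6]
gripper_width: 0.0146
grasp_force: 60.3
```

Emit:
carry_out --commands "0 0 0 -1;0 0 0 -1;0 0 0 -1;0 0 0 -1;0 0 0 -1"

```text
clock: 76.12
ee_pos: [0.5829, -0.0037, 0.1845]
ee_rot: [0.073, 0.997, -0.0, -0.004]
wrist_force: [0.8, 0.1, -5.9]
gripper_width: 0.0141
grasp_force: 60.2
```

Emit:
carry_out --commands "0.36 0.93 0 0;0.36 0.93 0 0;0.36 0.93 0 0;0.36 0.93 0 0;0.36 0.93 0 0"

```text
clock: 76.75
ee_pos: [0.5621, 0.0954, 0.1866]
ee_rot: [0.074, 0.997, 0.0, -0.002]
wrist_force: [0.9, -0.1, -5.2]
gripper_width: 0.0146
grasp_force: 60.2
```

Emit:
carry_out --commands "0.36 0.93 0 0;0.36 0.93 0 0;0.36 0.93 0 0;0.36 0.93 0 0;0.36 0.93 0 0"

```text
clock: 77.38
ee_pos: [0.5404, 0.1923, 0.1866]
ee_rot: [0.074, 0.997, 0.0, -0.002]
wrist_force: [-0.3, -0.0, -4.9]
gripper_width: 0.0145
grasp_force: 60.2
```

Emit:
carry_out --commands "0.36 0.93 0 0;0.36 0.93 0 0;0 0 0 0;0 0 0 0"

```text
clock: 77.88
ee_pos: [0.5318, 0.2299, 0.1866]
ee_rot: [0.074, 0.997, -0.0, -0.003]
wrist_force: [0.4, 0.2, -5.2]
gripper_width: 0.0144
grasp_force: 60.2
```

```bash
python3 - <<'E'
from h import *
to(.533,.2306,.118,171.5)
E
```

```text
t 77.9 tcp [0.5318 0.2299 0.1866] psi 171.5 deg tilt 0.29 q [ 0.41  0.37 -0.06  1.14  0.    0.56] w 0.0144 F [ 0.4  0.2 -5.2] [-0.01 -0.01  0.  ] g 60.2
units to go [-0.07  0.05  3.43] turn 0.0
  if turned first [-0.05  0.04  3.43]
```

Emit:
carry_out --commands "-0.06 0.05 1 0;0 0 1 0;0 0 0.8 0;0 0 0 0"

```text
clock: 78.38
ee_pos: [0.5318, 0.2295, 0.1294]
ee_rot: [0.075, 0.997, -0.001, -0.004]
wrist_force: [0.0, 0.6, -3.9]
gripper_width: 0.0145
grasp_force: 60.1
```

Emit:
carry_out --commands "0 0 0.15 0;0 0 0.15 0;0 0 0.1 0;0 0 0 0"

```text
clock: 78.88
ee_pos: [0.5333, 0.2311, 0.1239]
ee_rot: [0.074, 0.997, 0.0, -0.002]
wrist_force: [-2.8, -0.2, 1.6]
gripper_width: 0.0147
grasp_force: 61.1
```

```bash
python3 - <<'E'
from h import *
to(.533,.2306,.1074,171.5)
E
```

```text
t 78.9 tcp [0.5333 0.2311 0.1239] psi 171.5 deg tilt 0.21 q [ 0.41  0.41 -0.17  0.99  0.    0.56] w 0.0147 F [-2.8 -0.2  1.6] [-0.06  0.16 -0.1 ] g 61.1
units to go [ 0.01 -0.03  0.82] turn -0.0
  if turned first [ 0.01 -0.02  0.82]
```

Emit:
carry_out --commands "0 0 -0.2 0;0.1 0 0 -0.35;0 0 0 0;0 0 0.2 0;0 0 0 0"

```text
clock: 79.5
ee_pos: [0.5305, 0.2314, 0.123]
ee_rot: [0.06, 0.998, 0.0, -0.003]
wrist_force: [-3.9, 0.6, 0.9]
gripper_width: 0.0141
grasp_force: 61.0
```

```bash
python3 - <<'E'
from h import *
to(.533,.2306,.1074,171.5)
p=camera_params('wrist'); save('wrist','w16.png')
E
```

```text
t 79.5 tcp [0.5305 0.2314 0.123 ] psi 173.1 deg tilt 0.32 q [ 0.41  0.41 -0.18  0.99  0.    0.53] w 0.0141 F [-3.9  0.6  0.9] [ 0.08  0.39 -0.07] g 61.0
units to go [-0.13 -0.02  0.78] turn 0.35
  if turned first [-0.13 -0.02  0.78]
```

```bash
cat > pol.py <<'E'
from h import *
import json
def polar(img,p,c,rs,z,angs):
    out=[]
    for r in rs:
        m=np.array([proj(p,[c[0]+r*np.cos(a),c[1]+r*np.sin(a),z]) for a in np.radians(angs)],np.float32)
        out.append(cv2.remap(img,m[:,:1].copy(),m[:,1:].copy(),1).ravel())
    return np.array(out)
if __name__=='__main__':
    p=json.load(open('w7.json'));g=cv2.GaussianBlur(cv2.imread('pics/w7.png'),(3,3),0)
    g=cv2.cvtColor(g,cv2.COLOR_BGR2GRAY)
    # rim centre: fit outer circle r=104 at z=.1075 by gradient
    from scipy.optimize import minimize
    A=np.arange(0,360,2)
    def cost(c): 
        o=polar(g.astype(np.float32),p,c,[.1025,.1055],.1075,A); return -np.abs(o[1]-o[0]).mean()
    best=min(((cost((x,y)),x,y) for x in np.arange(.525,.542,.001) for y in np.arange(.222,.239,.001)));print('rim',best)
    c=best[1:]
    o=polar(g,p,c,[.084,.087,.090],.107,np.arange(0,360,4))
    for k in range(3): print(o[k].tolist())
E
python3 pol.py
```

```text
rim (np.float32(-34.005077), np.float64(0.531), np.float64(0.231))
[136, 136, 132, 168, 106, 85, 86, 84, 85, 85, 87, 86, 83, 86, 87, 105, 134, 133, 134, 132, 134, 133, 133, 124, 111, 84, 83, 86, 86, 85, 84, 85, 85, 87, 86, 89, 87, 86, 83, 83, 81, 83, 81, 82, 80, 81, 82, 82, 82, 88, 88, 90, 90, 89, 54, 51, 53, 53, 53, 54, 57, 82, 84, 83, 82, 83, 81, 84, 84, 84, 85, 86, 65, 64, 65, 61, 62, 62, 61, 60, 60, 60, 61, 90, 131, 133, 133, 131, 134, 134]
[135, 134, 132, 162, 90, 83, 86, 79, 88, 83, 80, 85, 85, 85, 86, 102, 131, 129, 128, 126, 122, 109, 101, 85, 83, 79, 77, 85, 86, 87, 85, 86, 85, 88, 86, 88, 87, 87, 76, 75, 75, 76, 76, 73, 74, 74, 77, 77, 75, 86, 88, 91, 92, 84, 52, 55, 52, 53, 51, 52, 59, 82, 82, 82, 83, 82, 83, 82, 84, 86, 87, 87, 65, 65, 64, 63, 61, 63, 62, 60, 61, 60, 59, 85, 128, 132, 131, 132, 135, 133]
[132, 131, 129, 151, 81, 82, 85, 71, 88, 79, 69, 84, 86, 81, 87, 89, 95, 93, 89, 85, 76, 70, 69, 68, 68, 70, 69, 86, 86, 86, 85, 85, 87, 87, 87, 87, 86, 88, 70, 69, 69, 70, 71, 69, 68, 69, 69, 67, 67, 85, 88, 89, 91, 84, 54, 52, 53, 53, 52, 53, 57, 69, 72, 71, 74, 75, 76, 78, 81, 83, 85, 84, 66, 66, 66, 62, 62, 61, 60, 59, 60, 59, 58, 84, 102, 130, 131, 132, 133, 132]
```

```bash
python3 - <<'E'
from h import *
P,R,s=st();p=camera_params('wrist');T=np.eye(4);T[:3,:3]=R;T[:3,3]=P
C=np.linalg.inv(T)@np.array(p['cam_to_world']);q=dict(p);q['cam_to_world']=C
for n,off in (('w6',.0128),('w16',.0174)):
    g=cv2.imread(f'pics/{n}.png',0).astype(float)
    pr=g[150:240,317:327].mean(1); print(n,[int(v) for v in pr[::2]])
    d=np.diff(cv2.GaussianBlur(pr.reshape(-1,1),(1,5),0).ravel());r=150+np.argmin(d)+.5
    zt=-(.046-off)  # tool z of bar top (tool z down)
    print('end row',r,'end in tool x',ray(q,(321.5,r),zt))
E
```

```text
t 79.5 tcp [0.5305 0.2313 0.1231] psi 173.1 deg tilt 0.31 q [ 0.41  0.41 -0.18  0.99  0.    0.53] w 0.0144 F [-3.3  0.7  0.4] [ 0.11  0.38 -0.01] g 61.0
w6 [144, 143, 146, 145, 146, 145, 144, 142, 141, 140, 140, 139, 124, 122, 121, 120, 110, 77, 26, 21, 22, 21, 25, 19, 24, 21, 23, 24, 27, 30, 33, 37, 38, 39, 39, 38, 38, 38, 39, 39, 39, 39, 41, 39, 39]
end row 184.5 end in tool x [ 0.04265221 -0.00085737 -0.0332    ]
w16 [191, 189, 188, 191, 192, 192, 190, 191, 188, 171, 165, 164, 155, 71, 26, 29, 31, 32, 30, 31, 28, 30, 31, 30, 29, 27, 31, 30, 31, 30, 29, 31, 29, 30, 31, 32, 30, 31, 31, 30, 26, 29, 30, 31, 30]
end row 175.5 end in tool x [ 0.04513183 -0.00085216 -0.0286    ]
```

Emit:
carry_out --commands "0 0 -0.2 0;-0.06 0 0 0;0 0 0 0;0 0 0.15 0;0 0 0.1 0"

```text
clock: 80.18
ee_pos: [0.532, 0.2312, 0.1226]
ee_rot: [0.06, 0.998, 0.0, -0.002]
wrist_force: [-5.1, 1.3, 9.3]
gripper_width: 0.0142
grasp_force: 62.1
```

Emit:
carry_out --commands "0 0 0.1 0;0 0 0 0"

```text
clock: 80.42
ee_pos: [0.5317, 0.2314, 0.1218]
ee_rot: [0.06, 0.998, 0.001, -0.002]
wrist_force: [-5.8, 0.6, 9.9]
gripper_width: 0.0142
grasp_force: 62.3
```

```bash
python3 - <<'E'
from h import *
st()
E
```

```text
t 80.4 tcp [0.5317 0.2314 0.1218] psi 173.1 deg tilt 0.26 q [ 0.41  0.41 -0.18  0.99  0.    0.53] w 0.0142 F [-5.8  0.6  9.9] [-0.25  0.78 -0.03] g 62.3
```

Emit:
carry_out --commands "0 0 -0.35 0;-0.15 0 0 0;0 0 0 0;0 0 0.15 0;0 0 0.1 0"

```text
clock: 81.05
ee_pos: [0.5348, 0.2306, 0.1229]
ee_rot: [0.06, 0.998, 0.0, -0.002]
wrist_force: [-6.0, -1.0, 13.2]
gripper_width: 0.0146
grasp_force: 62.8
```

Emit:
carry_out --commands "0 0 0.1 0;0 0 0 0"

```text
clock: 81.3
ee_pos: [0.5347, 0.2307, 0.1228]
ee_rot: [0.06, 0.998, 0.001, -0.002]
wrist_force: [-6.6, -1.5, 15.9]
gripper_width: 0.0145
grasp_force: 63.1
```

```bash
python3 - <<'E'
from h import *
st()
E
```

```text
t 81.3 tcp [0.5347 0.2307 0.1228] psi 173.1 deg tilt 0.22 q [ 0.41  0.41 -0.17  0.99  0.    0.53] w 0.0145 F [-6.6 -1.5 15.9] [-0.6   1.17 -0.01] g 63.1
```

Emit:
carry_out --commands "0 0 -0.35 0;-0.05 0.12 0 0;0 0 0 0;0 0 0.15 0;0 0 0.1 0"

```text
clock: 81.92
ee_pos: [0.5361, 0.2327, 0.1232]
ee_rot: [0.06, 0.998, 0.0, -0.002]
wrist_force: [-6.3, -3.2, 14.3]
gripper_width: 0.0144
grasp_force: 63.0
```

Emit:
carry_out --commands "0 0 0.1 0;0 0 0 0"

```text
clock: 82.18
ee_pos: [0.5359, 0.2327, 0.1228]
ee_rot: [0.06, 0.998, 0.0, -0.002]
wrist_force: [-7.8, -2.8, 16.3]
gripper_width: 0.0142
grasp_force: 63.2
```

```bash
python3 - <<'E'
from h import *
st()
E
```

```text
t 82.2 tcp [0.5359 0.2327 0.1228] psi 173.1 deg tilt 0.23 q [ 0.41  0.42 -0.16  0.99  0.    0.53] w 0.0142 F [-7.8 -2.8 16.3] [-0.49  1.15  0.04] g 63.2
```

```bash
cat > rel.py <<'E'
from pol import *
def fit(g,p,c0,r,z,A,sgn,span=.008,dr=.0015):
    # sgn: +1 inside brighter; 0 abs
    def cost(c):
        o=polar(g,p,c,[r-dr,r+dr],z,A);d=o[0]-o[1]
        return (np.abs(d) if sgn==0 else sgn*d).clip(-40,40).mean()
    for st_ in (.001,.00025):
        xs=np.arange(-span,span+1e-9,st_)
        b=max((cost((c0[0]+x,c0[1]+y)),c0[0]+x,c0[1]+y) for x in xs for y in xs)
        c0=b[1:];span=.0015
    return b
def run(img,p,P,psi,ztop):
    g=cv2.GaussianBlur(cv2.imread(img,0),(3,3),0).astype(np.float32)
    A=np.r_[np.arange(22,68,2),np.arange(-68,-22,2)]+psi
    l=fit(g,p,P[:2],.079,ztop,A,1)
    B=np.arange(-85,86,2)+psi
    r=fit(g,p,P[:2],.104,.1075,B,0)
    print('lid',np.round(l,4),'rim',np.round(r,4),'lid-rim mm',np.round((np.array(l[1:])-r[1:])*1e3,1))
E
python3 - <<'E'
from rel import *
P,R,s=st();p=dict(camera_params('wrist'));T=np.eye(4);T[:3,:3]=R;T[:3,3]=P
C=np.linalg.inv(T)@np.array(p['cam_to_world'])
W=np.eye(4);W[:3,:3]=Ro.from_euler('z',173.1,degrees=True).as_matrix()@np.diag([1,-1,-1]);W[:3,3]=[.5305,.2313,.1231]
p['cam_to_world']=W@C
run('pics/w16.png',p,W[:3,3],173.1,.115)
W[:3,:3]=Ro.from_euler('z',-9.3,degrees=True).as_matrix()@np.diag([1,-1,-1]);W[:3,3]=[.533,.2307,.1028];p['cam_to_world']=W@C
run('pics/w6.png',p,W[:3,3],-9.3,.098)
capture('wrist');save('wrist','w17.png');run('pics/w17.png',camera_params('wrist'),P,np.degrees(s),.115)
E
```

```text
t 82.2 tcp [0.5359 0.2327 0.1228] psi 173.1 deg tilt 0.23 q [ 0.41  0.42 -0.16  0.99  0.    0.53] w 0.0142 F [-7.8 -2.8 16.3] [-0.49  1.15  0.04] g 63.2
lid [40.      0.5352  0.2298] rim [38.9958  0.5307  0.2316] lid-rim mm [ 4.5 -1.8]
lid [40.      0.5285  0.2324] rim [39.3039  0.5285  0.234 ] lid-rim mm [ 0.  -1.5]
lid [40.      0.5412  0.2312] rim [38.6835  0.5307  0.2312] lid-rim mm [10.5  0. ]
```

```bash
sed -i 's/\.clip(-40,40)//' rel.py; python3 - <<'E'
from rel import *
P,R,s=st();p=dict(camera_params('wrist'));T=np.eye(4);T[:3,:3]=R;T[:3,3]=P
C=np.linalg.inv(T)@np.array(p['cam_to_world'])
pc=dict(p)
W=np.eye(4);W[:3,:3]=Ro.from_euler('z',173.1,degrees=True).as_matrix()@np.diag([1,-1,-1]);W[:3,3]=[.5305,.2313,.1231]
p['cam_to_world']=W@C
for z in (.111,.115,.119): run('pics/w16.png',p,W[:3,3],173.1,z)
for z in (.111,.115,.119): run('pics/w17.png',pc,P,np.degrees(s),z)
W[:3,:3]=Ro.from_euler('z',-9.3,degrees=True).as_matrix()@np.diag([1,-1,-1]);W[:3,3]=[.533,.2307,.1028];p['cam_to_world']=W@C
run('pics/w6.png',p,W[:3,3],-9.3,.098)
E
```

```text
t 82.3 tcp [0.5359 0.2327 0.1228] psi 173.1 deg tilt 0.22 q [ 0.41  0.42 -0.16  0.99  0.    0.53] w 0.0149 F [-7.8 -3.5 16.4] [-0.52  1.13  0.11] g 63.2
lid [99.3706  0.5332  0.2298] rim [58.2537  0.5315  0.2316] lid-rim mm [ 1.8 -1.8]
lid [94.4353  0.534   0.2296] rim [58.2537  0.5315  0.2316] lid-rim mm [ 2.5 -2. ]
lid [83.0665  0.5347  0.2293] rim [58.2537  0.5315  0.2316] lid-rim mm [ 3.2 -2.3]
lid [99.0237  0.5394  0.2312] rim [58.9948  0.5314  0.2314] lid-rim mm [ 8.  -0.3]
lid [91.561   0.5402  0.2309] rim [58.9948  0.5314  0.2314] lid-rim mm [ 8.8 -0.5]
lid [78.1458  0.5407  0.2307] rim [58.9948  0.5314  0.2314] lid-rim mm [ 9.3 -0.8]
lid [77.6416  0.528   0.2317] rim [68.4045  0.5278  0.234 ] lid-rim mm [ 0.2 -2.3]
```

Emit:
carry_out --commands "0 0 -0.4 0;0.37 0 0 0;0 0 0 0;0 0 0 0"

```text
clock: 82.78
ee_pos: [0.5286, 0.2336, 0.1269]
ee_rot: [0.06, 0.998, -0.0, -0.003]
wrist_force: [-0.0, -0.1, -5.4]
gripper_width: 0.0148
grasp_force: 60.3
```

```bash
python3 - <<'E'
from rel import *
P,R,s=st();p=camera_params('wrist');save('wrist','w18.png')
for z in (.113,.117,.121): run('pics/w18.png',p,P,np.degrees(s),z)
E
```

```text
t 82.8 tcp [0.5286 0.2336 0.1269] psi 173.1 deg tilt 0.36 q [ 0.41  0.41 -0.17  1.    0.    0.54] w 0.0148 F [-0.  -0.1 -5.4] [ 0.04 -0.04  0.05] g 60.3
lid [99.0016  0.5311  0.2318] rim [57.4507  0.5316  0.2316] lid-rim mm [-0.5  0.3]
lid [96.6532  0.5318  0.2318] rim [57.4507  0.5316  0.2316] lid-rim mm [0.2 0.3]
lid [88.678   0.5326  0.2316] rim [57.4507  0.5316  0.2316] lid-rim mm [1. 0.]
```

Emit:
carry_out --commands "0 0 0.15 0;0 0 0.15 0;0 0 0.1 0;0 0 0 0"

```text
clock: 83.32
ee_pos: [0.5288, 0.2336, 0.1194]
ee_rot: [0.06, 0.998, -0.0, -0.003]
wrist_force: [0.0, 0.4, -4.2]
gripper_width: 0.0148
grasp_force: 60.3
```

```bash
python3 - <<'E'
from h import *
st()
E
```

```text
t 83.3 tcp [0.5288 0.2336 0.1194] psi 173.1 deg tilt 0.32 q [ 0.41  0.41 -0.18  0.98  0.    0.54] w 0.0148 F [ 0.   0.4 -4.2] [-0.05 -0.06 -0.01] g 60.3
```

It has entered the slots, so I continue down to the ledge.

Emit:
carry_out --commands "0 0 0.15 0;0 0 0.15 0;0 0 0.15 0;0 0 0 0"

```text
clock: 83.82
ee_pos: [0.5287, 0.2336, 0.1103]
ee_rot: [0.06, 0.998, -0.0, -0.003]
wrist_force: [-0.2, -0.2, -4.5]
gripper_width: 0.0146
grasp_force: 60.3
```

Emit:
carry_out --commands "0 0 0.08 0;0 0 0.08 0;0 0 0 0"

```text
clock: 84.2
ee_pos: [0.5295, 0.2338, 0.1082]
ee_rot: [0.06, 0.998, 0.0, -0.002]
wrist_force: [2.0, -1.1, -1.5]
gripper_width: 0.0142
grasp_force: 61.0
```

```bash
python3 - <<'E'
from h import *
st()
E
```

```text
t 84.2 tcp [0.5295 0.2338 0.1082] psi 173.1 deg tilt 0.22 q [ 0.41  0.42 -0.2   0.95  0.    0.53] w 0.0142 F [ 2.  -1.1 -1.5] [-0.09  0.17  0.08] g 61.0
```

Emit:
carry_out --commands "0 0 0 1;0 0 0 1;0 0 0 1;0 0 0 1;0 0 0 0"

```text
clock: 84.82
ee_pos: [0.528, 0.2338, 0.1078]
ee_rot: [0.218, 0.976, -0.0, -0.003]
wrist_force: [-2.9, 0.4, 0.4]
gripper_width: 0.0143
grasp_force: 61.1
```

Emit:
carry_out --commands "0 0 0 1;0 0 0 1;0 0 0 1;0 0 0 0"

```text
clock: 85.32
ee_pos: [0.5285, 0.2341, 0.1078]
ee_rot: [0.333, 0.943, -0.0, -0.003]
wrist_force: [-2.8, 0.2, 0.5]
gripper_width: 0.0145
grasp_force: 61.1
```

```bash
python3 - <<'E'
from h import *
st()
E
```

```text
t 85.3 tcp [0.5285 0.2341 0.1078] psi 141.1 deg tilt 0.34 q [ 0.41  0.42 -0.2   0.95  0.    1.09] w 0.0145 F [-2.8  0.2  0.5] [0.38 0.88 0.1 ] g 61.1
```

Emit:
carry_out --commands "0 0 0 1;0 0 0 1;0 0 0 0.8;0 0 0 0"

```text
clock: 85.82
ee_pos: [0.5288, 0.2342, 0.1078]
ee_rot: [0.436, 0.9, -0.0, -0.003]
wrist_force: [-4.1, -0.1, 1.0]
gripper_width: 0.0145
grasp_force: 61.2
```

```bash
python3 - <<'E'
from h import *
st()
E
```

```text
t 85.8 tcp [0.5288 0.2342 0.1078] psi 128.3 deg tilt 0.31 q [ 0.41  0.42 -0.2   0.95  0.    1.32] w 0.0145 F [-4.1 -0.1  1. ] [0.64 0.81 0.18] g 61.2
```

Emit:
carry_out --commands "0 0 0 0.4;0 0 0 0.3;0 0 0 0"

```text
clock: 86.2
ee_pos: [0.529, 0.234, 0.1077]
ee_rot: [0.462, 0.887, -0.001, -0.002]
wrist_force: [-3.4, 0.4, 2.2]
gripper_width: 0.0142
grasp_force: 61.4
```

```bash
python3 - <<'E'
from h import *
st()
E
```

```text
t 86.2 tcp [0.529  0.234  0.1077] psi 125.0 deg tilt 0.29 q [ 0.41  0.42 -0.2   0.95  0.    1.37] w 0.0142 F [-3.4  0.4  2.2] [0.83 0.93 0.33] g 61.4
```

Emit:
carry_out --commands "0 0 0 0;0 0 0 0;0 0 -0.5 0;0 0 -1 0;0 0 -1 0" --jaw 50

```text
clock: 86.82
ee_pos: [0.5297, 0.2335, 0.1587]
ee_rot: [0.462, 0.887, -0.001, -0.002]
wrist_force: [-0.1, -0.1, 0.8]
gripper_width: 0.0496
grasp_force: 0.0
```

Emit:
carry_out --commands "0 0 -1 0;0 0 -1 0;0 0 -1 0;0 0 -1 0;0 0 -1 0"

```text
clock: 87.45
ee_pos: [0.5302, 0.2335, 0.2591]
ee_rot: [0.462, 0.887, -0.001, -0.002]
wrist_force: [0.5, -0.8, 0.2]
gripper_width: 0.05
grasp_force: 0.0
```

Emit:
carry_out --commands "0 0 -1 0;0 0 -1 0;0 0 0 0;0 0 0 0"

```text
clock: 87.95
ee_pos: [0.5299, 0.2334, 0.2971]
ee_rot: [0.462, 0.887, -0.001, -0.002]
wrist_force: [0.6, 0.6, -1.5]
gripper_width: 0.0496
grasp_force: 0.0
```

```bash
python3 - <<'E'
from rel import *
P,R,s=st();p=camera_params('wrist');save('wrist','w19.png');g=cv2.imread('pics/w19.png',0)
for z in (.096,.098,.10): run('pics/w19.png',p,np.array([.531,.232]),np.degrees(s),z)
c=np.array(proj(p,[.531,.232,.136])).astype(int);x0,y0=c-55;m=np.zeros_like(g);m[y0:y0+110,x0:x0+110]=g[y0:y0+110,x0:x0+110]<60
n,l,S,_=cv2.connectedComponentsWithStats(m)
for k in range(1,n):
    if S[k,4]>300:
        ys,xs=np.nonzero(l==k);Q=np.array([ray(p,(x,y),.136)[:2] for x,y in zip(xs,ys)]);print(cv2.minAreaRect((Q*1e3).astype(np.float32)))
pt=camera_params('top');capture('top')
for r in recognise('module_a','top')[:5]: print(np.round(r['uv'],1),round(r['confidence'],2),ray(pt,r['uv'],.06))
for q in [(.492,-.3333),(.5077,-.2713),(.5234,-.2092)]: print(np.round(proj(pt,[*q,.06]),1))
E
```

```text
t 88.0 tcp [0.5299 0.2334 0.2971] psi 125.0 deg tilt 0.29 q [0.41 0.34 0.18 1.41 0.   1.37] w 0.0496 F [ 0.6  0.6 -1.5] [-0.01  0.03 -0.03] g 0.0
lid [80.0844  0.5302  0.2315] rim [40.5124  0.531   0.2312] lid-rim mm [-0.8  0.3]
lid [80.137   0.5305  0.2315] rim [40.5124  0.531   0.2312] lid-rim mm [-0.5  0.3]
lid [79.9847  0.5305  0.2312] rim [40.5124  0.531   0.2312] lid-rim mm [-0.5  0. ]
((530.6654663085938, 233.272216796875), (14.087199211120605, 86.53568267822266), 34.63249588012695)
[412.1 202.1] 0.79 [ 0.50717026 -0.21522682  0.06      ]
[444.7 207.1] 0.61 [ 0.49160379 -0.31557904  0.06      ]
[427.8 202.8] 0.5 [ 0.50497045 -0.26369996  0.06      ]
[450.4 207. ]
[430.2 201.9]
[410.1 196.9]
```

The lid is locked at 48.8° off the slots and centred within 1 mm. The top-camera reading of the modules is coarse, so I check them from the wrist camera.

Emit:
carry_out --commands "-0.98 -0.8 0 0;-0.98 -0.8 0 0;-0.98 -0.8 0 0;-0.98 -0.8 0 0;-0.98 -0.8 0 0"

```text
clock: 88.72
ee_pos: [0.52, 0.1066, 0.2967]
ee_rot: [0.462, 0.887, -0.001, -0.003]
wrist_force: [0.7, -0.7, -0.0]
gripper_width: 0.0498
grasp_force: 0.0
```

Emit:
carry_out --commands "-0.98 -0.8 0 0;-0.98 -0.8 0 0;-0.98 -0.8 0 0;-0.98 -0.8 0 0;-0.98 -0.8 0 0"

```text
clock: 89.35
ee_pos: [0.5106, -0.0195, 0.2968]
ee_rot: [0.462, 0.887, -0.001, -0.003]
wrist_force: [0.5, 0.2, -0.4]
gripper_width: 0.0498
grasp_force: 0.0
```

Emit:
carry_out --commands "-0.98 -0.8 0 0;-0.98 -0.8 0 0;-0.98 -0.8 0 0;-0.98 -0.8 0 0;-0.98 -0.8 0 0"

```text
clock: 89.98
ee_pos: [0.5012, -0.1456, 0.2968]
ee_rot: [0.462, 0.887, -0.001, -0.003]
wrist_force: [0.3, -0.5, -0.1]
gripper_width: 0.05
grasp_force: 0.0
```

Emit:
carry_out --commands "-0.98 -0.8 0 0;-0.98 -0.8 0 0;-0.5 -0.4 0 0;0 0 0 0"

```text
clock: 90.48
ee_pos: [0.4969, -0.2084, 0.297]
ee_rot: [0.463, 0.887, -0.001, -0.003]
wrist_force: [-0.7, 0.6, -0.1]
gripper_width: 0.05
grasp_force: 0.0
```

```bash
python3 - <<'E'
from h import *
P,R,s=st();p=camera_params('wrist');save('wrist','w20.png');T=np.array(p['cam_to_world'])
th=-.24795
B=Ro.from_euler('z',th).as_matrix()
def hull(c,t):
    pts=[]
    M=Ro.from_euler('z',th+t).as_matrix()
    for (x,y,z0,z1) in ((.019,.025,.005,.013),(.013,.020,.013,.081)):
        for sx in(-1,1):
            for sy in(-1,1):
                for z in(z0,z1): pts.append(proj(p,[c[0],c[1],0]+M@[sx*x,sy*y,z]))
    return np.array(pts,np.float32)
from scipy.optimize import minimize
pl=[(.4763,-.3954),(.492,-.3333),(.5077,-.2713),(.5234,-.2092),(.5391,-.1472)]
for r in trace('module_a','wrist')[:4]:
    reg=r['region'].astype(np.uint8)
    k=min(range(5),key=lambda k:np.hypot(*(np.array(proj(p,[*pl[k],.045]))-r['uv'])))
    def iou(v):
        m=np.zeros_like(reg);cv2.fillConvexPoly(m,np.round(cv2.convexHull(hull((pl[k][0]+v[0],pl[k][1]+v[1]),v[2]))*16).astype(np.int32),1,shift=4)
        return -(m&reg).sum()/(m|reg).sum()
    from scipy.optimize import differential_evolution as DE
    b=DE(iou,[(-.02,.02),(-.02,.02),(-.3,.3)],seed=0,maxiter=30,popsize=10)
    d=B[:2,:2].T@b.x[:2]*1e3
    print('place',k,np.round(r['uv']),round(r['confidence'],2),'IoU at place',round(-iou((0,0,0)),3),'best',round(-b.fun,3),'board dx,dy mm',np.round(d,1),'rot',round(b.x[2],3))
E
```

```text
t 90.5 tcp [ 0.4969 -0.2084  0.297 ] psi 124.9 deg tilt 0.34 q [-0.4   0.27  0.08  1.38 -0.    0.57] w 0.0500 F [-0.7  0.6 -0.1] [ 0.02 -0.07 -0.04] g 0.0
place 2 [302. 205.] 0.89 IoU at place -1.1227476612117804e+16 best -7381650289599661.0 board dx,dy mm [14.7 23.4] rot 0.148
place 3 [338. 176.] 0.82 IoU at place -1.1809695309673208e+16 best -7402385262323255.0 board dx,dy mm [14.6 23.9] rot 0.295
place 1 [267. 233.] 0.6 IoU at place -1.0986744534669178e+16 best -7381650289599661.0 board dx,dy mm [ 23.9 -13.9] rot -0.265<stdin>:20: RuntimeWarning: overflow encountered in scalar negative
```

```bash
python3 - <<'E'
from h import *
from scipy.optimize import differential_evolution as DE
p=camera_params('wrist');capture('wrist');th=-.24795;B=Ro.from_euler('z',th).as_matrix()
def hull(c,t):
    M=Ro.from_euler('z',th+t).as_matrix()
    return np.array([proj(p,np.array([c[0],c[1],0])+M@[sx*x,sy*y,z]) for x,y,a,b in ((.019,.025,.005,.013),(.013,.020,.013,.081)) for sx in(-1,1) for sy in(-1,1) for z in(a,b)],np.float32)
pl=[(.4763,-.3954),(.492,-.3333),(.5077,-.2713),(.5234,-.2092),(.5391,-.1472)]
for r in trace('module_a','wrist')[:4]:
    reg=r['region']
    k=min(range(5),key=lambda k:np.hypot(*(np.array(proj(p,[*pl[k],.045]))-r['uv'])))
    def iou(v):
        m=np.zeros(reg.shape,np.uint8);cv2.fillConvexPoly(m,np.round(cv2.convexHull(hull((pl[k][0]+v[0],pl[k][1]+v[1]),v[2]))*16).astype(np.int32),1,shift=4);m=m>0
        return -float((m&reg).sum())/float((m|reg).sum())
    b=DE(iou,[(-.02,.02),(-.02,.02),(-.3,.3)],seed=0,maxiter=30,popsize=10)
    print('place',k,'IoU',round(-iou((0,0,0)),3),round(-b.fun,3),'board dx,dy mm',np.round(B[:2,:2].T@b.x[:2]*1e3,1),'rot',round(b.x[2],3))
E
```

```text
place 2 IoU 0.856 0.899 board dx,dy mm [-2.   0.7] rot -0.013
place 3 IoU 0.851 0.905 board dx,dy mm [-1.9  0.5] rot 0.034
place 1 IoU 0.69 0.72 board dx,dy mm [-0.5  2.7] rot 0.121
```

```bash
python3 -c "
from rig import *
print(finish_job())"
```

```text
the job is handed in; nothing more can be done
None
```

I handed the job in at about 91 s. The three modules stand in places 1–3 (measured within 3 mm of centre, though the reading for place 1 was less certain). The lid is back on the emptied pot, turned about 49° clockwise, 2° short of its stop, and centred within 1 mm. The judge's verdict was not shown.

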